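Clip the temperature logger onto the filler's post

TASK

Squeeze the spring-loaded logger by its two upright paddles so that its hook pushes out, lower the open hook round the steel post on the sloping face of the bottle filler, and let go so that the hook springs back and catches the post. The logger must finish clipped on, lying flat close to the sloping face and straight down the slope below the post. Leave the bottle, the bowl and the funnel where they are.

Things in the scene. Friction and masses are not known exactly. Their poses are not given: they have to be found in the camera images.
- logger_grip (a point): Loose clip-on logger, 90 g, upright on the table: grey housing 75 x 28 x 20 mm high, hook in front, two upright paddles 22 mm wide, 5 thick, reaching 42 mm above the housing. Point midway between the paddles at rest, 42 mm above the underside. x to the hook, z up, y left. Front paddle (grey, fixed) outer face at x +28 mm; rear (black, plunger) at -28. Grip above the housing, closing along x.
- hookrod (a joint): Plunger and hook travel, m: 0 at rest, 0.016 fully pressed, about 0.005 with the post caught. Paddles' outer faces are 56 mm apart at rest; fully squeezed 40 mm, their middle then 8 mm ahead (+x) of logger_grip. Spring: 3 N to start, 7 N fully pressed; grip with 15 N or more to keep it pressed.
- hook_open (a point): Middle of the hook's opening when fully pressed, fixed in the housing: 78 mm ahead (+x), 0.5 mm left (+y) and 32 mm below logger_grip, same axes, 10 mm above the underside. Hook is 10 mm high, centred here: a rod along the right side, a crossbar across the end, a short tooth. Opening 17.5 mm across; from housing front (10 mm behind) to crossbar 20 mm pressed, 4 mm at rest.
- post_mid (a point): Dark steel post, 9 mm in diameter, standing 26 mm out of the filler's sloping face, square to it. Point on its axis, 13 mm above the face. z along the post away from the face (30 degrees from vertical, leaning to the low edge), x straight up the slope, y left.
- filler: Bottle filler, fixed: flat stainless tank 300 x 220 x 60 mm tilted 30 degrees on a tube stand. Origin on the table under its middle; x from low edge to high edge, z up. Sloping face: low edge at x -130, z 80 mm, high edge at x +130, z 230 mm. The post stands on its middle line, 200 mm up the slope from the low edge.
- bottle: Bystander: full green wine bottle, 74 mm in diameter, 290 mm high; origin at the centre of its underside.
- corkpot: Bystander: white bowl, 100 mm wide, 80 mm high; origin at the centre of its underside.
- funnel: Bystander: funnel standing mouth down, 110 mm wide, 110 mm high; origin at the centre of its underside.
Not all that is in view belongs to the job. Of the things that look like the part that bears logger_grip, take the one that is nearest to the robot's base at the start.

How it is judged (in metres and radians):
On the way, in this order (a step that is already met when the one before it is completed fails the run):
1. the logger is lifted with its hook pushed out (height (world z) of logger_grip above 0.075 m and value of joint hookrod above 0.011 m), for 0.1 s.
2. the pushed-out hook is round the post (value of joint hookrod above 0.007 m and x of post_mid in the frame of logger_grip between 0.07 and 0.088 m and y of post_mid in the frame of logger_grip between -0.008 and 0.0095 m and z of post_mid in the frame of logger_grip between -0.042 and -0.02 m), for 0.1 s.
At the end, for the whole second after the job is handed in: Hook sprung back onto the post (plunger travel 3 to 7.5 mm), post between crossbar and housing; logger below the post, underside within about 10 mm of the sloping face, flat to it within 0.2 rad, pointing straight up the slope within 0.3 rad, at rest (value of joint hookrod between 0.003 and 0.0075 m and x of post_mid in the frame of logger_grip between 0.069 and 0.076 m and y of post_mid in the frame of logger_grip between -0.008 and 0.0095 m and z of post_mid in the frame of logger_grip between -0.039 and -0.025 m and angle between the z axis of logger_grip and the z axis of post_mid, either way round below 0.2 rad and angle between the x axis of logger_grip and the x axis of post_mid, either way round below 0.3 rad and x of logger_grip in the frame of post_mid below -0.05 m and velocity of joint hookrod below 0.003 m/s); the robot touches nothing.
It fails at once if the bottle is pushed away or knocked over (distance of bottle from where it was at the start of the episode above 0.03 m or angle between bottle's own z axis and vertical above 0.5 rad).
It fails at once if the bowl is pushed away or knocked over (distance of corkpot from where it was at the start of the episode above 0.03 m or angle between corkpot's own z axis and vertical above 0.5 rad).
It fails at once if the funnel is pushed away or knocked over (distance of funnel from where it was at the start of the episode above 0.03 m or angle between funnel's own z axis and vertical above 0.5 rad).
It also fails if it takes over 48 s, if anything falls off the work surface, if the arm or the gripper's body presses on something with over 40 N, if the wrist force passes 120 N, or if a joint passes its speed limit or range.

ROBOT

A 7-joint arm with a two-finger parallel gripper is mounted at the origin on the work surface. World frame = base frame: x ahead of the robot, y to its left, z up, the work surface at z = 0. Lengths are in m, angles in degrees, forces in N, time in s.
With the tool pointing down it reaches from about 0.425 to 0.875 m from the base axis. Payload 4.7 kg.
Tool frame: the origin (TCP) lies on the centre line of the jaws, within the pads' length; the fingertips stand 8 mm ahead of it and the grasp point (between the pads) lies 11 mm behind it; z points along the fingers, y is the direction in which the jaws open and shut (so a half turn about z gives the same grasp; the last joint's range is limited). The gripper opens to 87 mm and grips with 3 to 60 N. Pads are 19 mm wide; open, the fingers measure 117 mm over their backs; the gripper's body (75 mm by 190 mm) begins 51 mm behind the grasp point.
Start: joints at [-73.161, 18.392, -4.016, 83.108, 1.295, 78.541, -3.26], TCP at [0.18, 0.625, 0.231] pointing down, gripper open.
Joint ranges: [-163.93, 163.93], [-17.29, 119.83], [-79.2, 71.16], [3.27, 140.29], [-89.18, 269.18], [5.43, 117.66], [-154.24, 154.24]. Speed limits (degrees/s): [147.25, 147.25, 180, 180, 180, 180, 180].

INTERFACE

Orientations are given as [roll, pitch, yaw] about the fixed x, y, z axes, in that order (R = Rz(yaw) Ry(pitch) Rx(roll)).
In Python, from cell import status, vision, workorder gives the robot as it stands.
- The arm moves only by the tool step_arm, never from a script. Its argument "series" is a list of rows, each an object of numbers: "ax", "ay", "az": the turn, a rotation vector about the world's x, y, z in degrees; "x", "y", "z": the shift along the world's x, y, z in m; "claw": the opening in per cent of the stroke, from 0 (shut) to 100 (fully open). In form: [{"ax": .., "ay": .., "az": .., "x": .., "y": .., "z": .., "claw": ..}, ...]. A call has 1 to 12 rows; each row is the pose to reach, as a shift and turn from the pose commanded when the call began; what a row does not reach only later rows make up. A row lasts 1/10 s, in which the tool goes at most 50 mm and 8.59 degrees, less where a joint would pass 70% of its speed; a pose out of reach is approached as far as the arm can. A call with a gripper value outside its range is refused whole. The fingers move at their own pace and stop on an object; "squeeze" is the grip in N (left out, the last holds). Time passes only in rows, so rows that repeat a pose let the fingers close. It gives the time, the measured TCP pose, the force and the opening at its end, in the units of the state.
- status.get_obs(): the state, without advancing time (a new reading comes with each control period).
- vision.read_camera(name): name is "side" or "top"; returns the picture (384x512x3 uint8, red, green, blue); there is no depth.
- vision.camera_params(name): a dict with "fovy" (degrees; the focal length in pixels is half the picture's height over the tangent of half this angle, whatever the lens; pixels are square), "cx", "cy" (the principal point, pixels), "dist" ([k1, k2, p1, p2, k3] as OpenCV has them; the pictures are not rectified), "eye" and "orientation" of the camera in the world. Camera axes: x right, y down, z forward; pixel columns grow to the right and rows downward; lengths in m; the calibration is good to about 2 mm. A picture is of the moment at which its call begins. camera_params takes no time and is no camera call.
- workorder.sign_off(): hands the job in, once; it reports no verdict.
The state is a dict: "time_s": time; "qpos": joint angles; "joint_velocities": joint speeds; "effort": joint torques, N m; "tool_pos": TCP position; "tool_rot": TCP orientation; "force": force on the tool from outside, world axes, zero at the start; "wrist_torque": the same for the moment, N m; "grip_width": finger opening in m.
Only numpy, scipy, OpenCV 4.12 (cv2) and the standard library are available. Lean on these libraries where they do the work, as an engineer would, in place of code of your own. Each camera call takes 0.05 s, during which the arm holds its last target.

## Working session

There is one attempt and no reset: what is moved stays moved. The work goes in short steps, Python scripts to look and compute and a tool call to move; the robot and the scene stay as the last step left them, time stands still between calls to the robot, and variables do not carry over. Pictures are saved under pics/ and viewed, and the job is handed in when it is done.

Besides the shell and the picture viewer there is one more tool, called after ">>>" by a JSON object that holds its "op" and its "data", one argument or row to a line. step_arm: Moves the arm, as the interface text tells. Its arguments: {"type":"object","properties":{"series":{"type":"array"},"squeeze":{"type":"number"}},"required":["series"]}

```bash
ls; mkdir -p pics; python3 - <<'E'
from cell import status, vision, workorder
import cv2
print(status.get_obs())
for n in("side","top"):
    print(n,vision.camera_params(n))
    im=vision.read_camera(n); cv2.imwrite(f"pics/{n}0.png",im[:,:,::-1])
E
```

```text
pics
{'time_s': 0.0, 'qpos': array([-73.16157019,  18.43990498,  -4.0143507 ,  83.17506177,
         1.29718328,  78.54099188,  -3.26041522]), 'joint_velocities': array([ 0.06845131,  0.05997183, -0.00740523,  0.10251154, -0.04097307,
       -0.03690442,  0.06887711]), 'effort': array([ 5.48675098e-05, -4.91282129e+01, -4.03876947e-01, -3.12531924e+01,
       -6.39395602e-02,  4.35991294e-02,  1.74133506e-04]), 'tool_pos': array([0.17942184, 0.62418319, 0.22945038]), 'tool_rot': array([-1.79889402e+02,  8.28106126e-03,  1.63970231e+02]), 'force': array([0.62208056, 0.59981594, 0.35460524]), 'wrist_torque': array([-0.02680109,  0.02428564,  0.03472749]), 'grip_width': 0.08706785301836718}
side {'fovy': 52.543586525896345, 'cx': 257.1965937641405, 'cy': 197.3853076182223, 'dist': array([-0.11303203,  0.        ,  0.        ,  0.        ,  0.        ]), 'eye': array([ 0.48091673, -1.1698297 ,  0.82397972]), 'orientation': array([-120.65092403,   -1.21920631,   -6.5754834 ])}
top {'fovy': 56.22296185285487, 'cx': 256.2555050014446, 'cy': 196.08974071654822, 'dist': array([-0.02290072,  0.        ,  0.        ,  0.        ,  0.        ]), 'eye': array([ 0.4493807 , -0.01683171,  1.1690093 ]), 'orientation': array([-168.91856525,    1.26489081,  -91.22942478])}
```

View pics/side0.png

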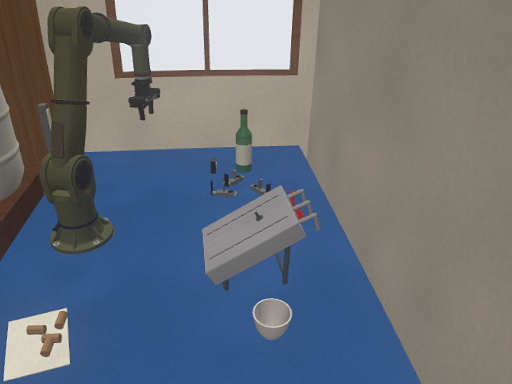

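View pics/top0.png

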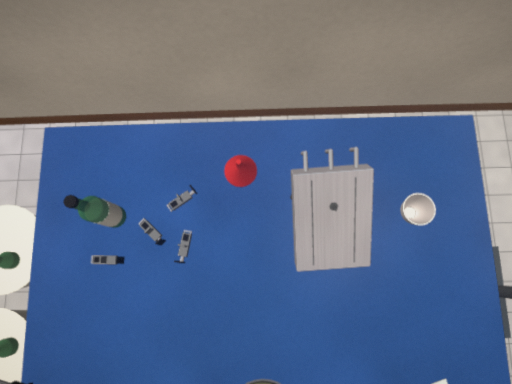

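```bash
cat > h.py <<'E'
import numpy as np, cv2
from scipy.spatial.transform import Rotation as R
from cell import vision
def cam(n):
    p=vision.camera_params(n); f=192/np.tan(np.radians(p['fovy']/2))
    K=np.array([[f,0,p['cx']],[0,f,p['cy']],[0,0,1]]); return K,p['dist'],p['eye'],R.from_euler('xyz',p['orientation'],degrees=True).as_matrix()
def ray(n,uv):
    K,d,e,M=cam(n); q=cv2.undistortPoints(np.array([[uv]],float),K,d)[0,0]
    return e,M@np.array([q[0],q[1],1])
def at_z(n,uv,z):
    e,r=ray(n,uv); return e+r*(z-e[2])/r[2]
def proj(n,P):
    K,d,e,M=cam(n); P=np.atleast_2d(np.array(P,float)); C=(P-e)@M
    return cv2.projectPoints(C,np.zeros(3),np.zeros(3),K,d)[0][:,0]
def tri(uvs):
    A=np.zeros((3,3));b=np.zeros(3)
    for n,uv in uvs:
        e,r=ray(n,uv); r=r/np.linalg.norm(r); Q=np.eye(3)-np.outer(r,r); A+=Q;b+=Q@e
    X=np.linalg.solve(A,b); return X
def crop(src,dst,x0,y0,x1,y1,s):
    im=cv2.imread(src)[y0:y1,x0:x1]; im=cv2.resize(im,None,fx=s,fy=s,interpolation=cv2.INTER_CUBIC)
    for u in range((x0+9)//10*10,x1,10):
        cv2.putText(im,str(u),(int((u-x0+.5)*s),8),0,.3,(0,255,255),1); cv2.line(im,(int((u-x0+.5)*s),10),(int((u-x0+.5)*s),16),(0,255,255),1)
    for v in range((y0+9)//10*10,y1,10):
        cv2.putText(im,str(v),(0,int((v-y0+.5)*s)),0,.3,(0,255,255),1); cv2.line(im,(20,int((v-y0+.5)*s)),(26,int((v-y0+.5)*s)),(0,255,255),1)
    cv2.imwrite(dst,im)
E
python3 - <<'E'
from h import *
crop('pics/top0.png','pics/topc.png',80,180,205,270,6)
crop('pics/side0.png','pics/sidec.png',200,150,280,205,9)
crop('pics/top0.png','pics/topf.png',280,140,390,275,4)
crop('pics/side0.png','pics/sidef.png',195,180,325,295,5)
for uv in [(107,260),(150,231),(184,246),(180,201),(241,170),(418,209)]: 
    p=at_z('top',uv,.02); print(uv,p.round(3),np.hypot(*p[:2]).round(3))
E
```

```text
(107, 260) [0.479 0.485 0.02 ] 0.682
(150, 231) [0.569 0.349 0.02 ] 0.668
(184, 246) [0.519 0.238 0.02 ] 0.571
(180, 201) [0.665 0.253 0.02 ] 0.712
(241, 170) [0.764 0.052 0.02 ] 0.766
(418, 209) [ 0.619 -0.516  0.02 ] 0.806
```

View pics/topc.png

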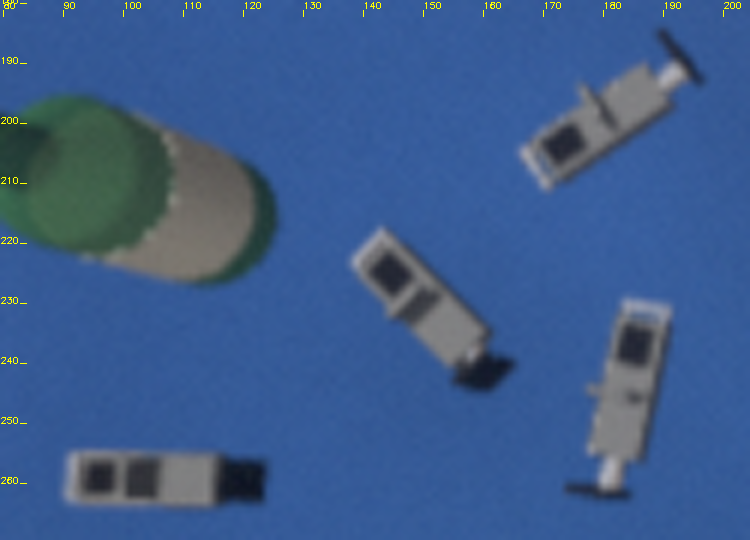

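View pics/sidec.png

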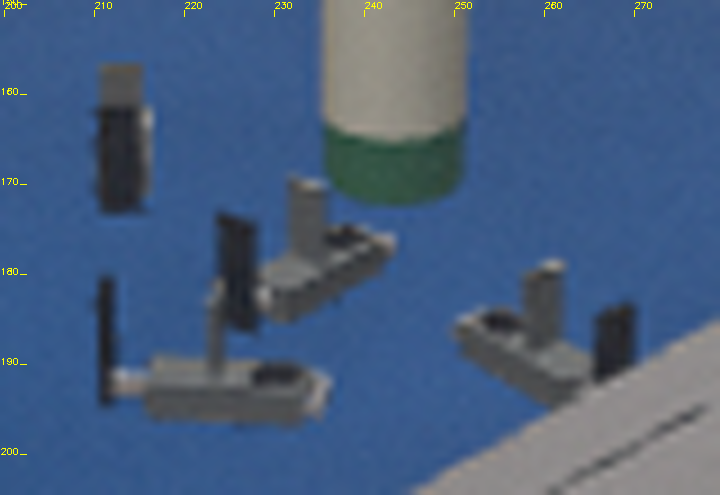

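View pics/topf.png

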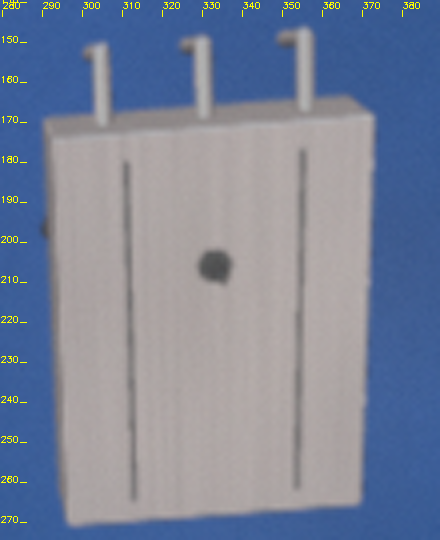

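View pics/sidef.png

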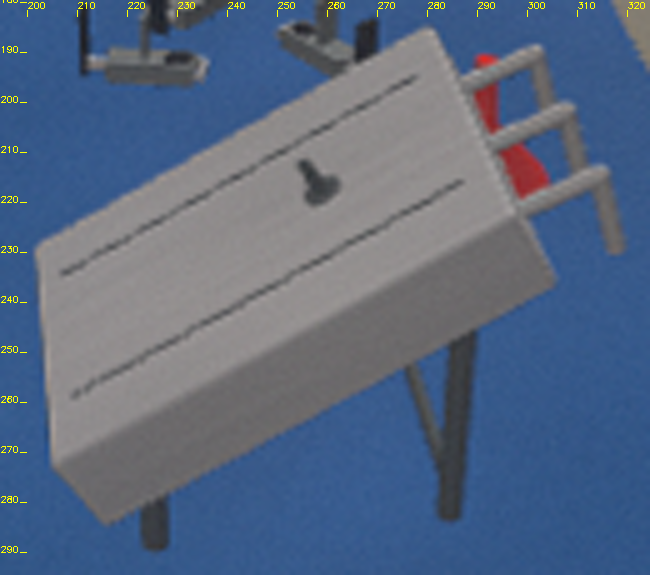

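```bash
python3 - <<'E'
from h import *
crop('pics/top0.png','pics/topl.png',165,222,205,268,13)
crop('pics/side0.png','pics/sidel.png',203,172,243,202,18)
E
```

```text
(no output)
```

View pics/topl.png

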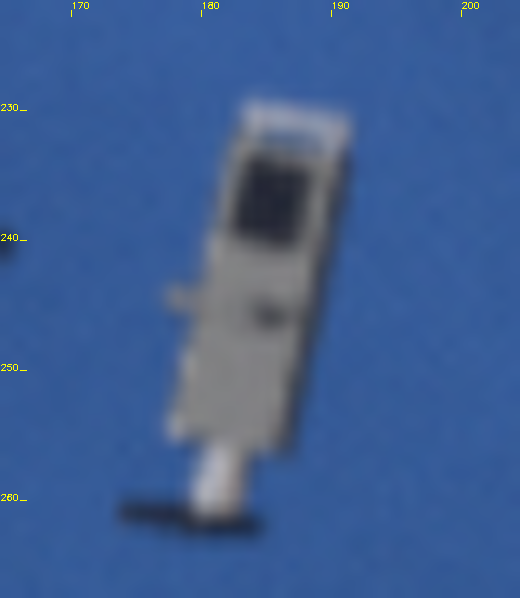

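View pics/sidel.png

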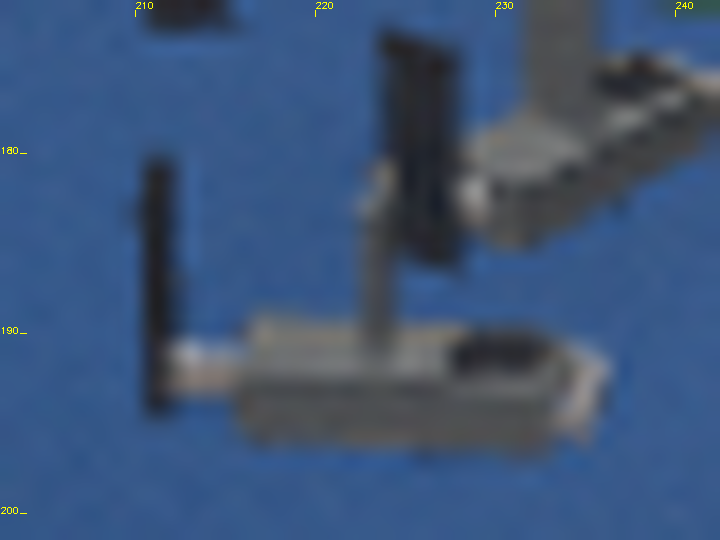

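```bash
cat > fit.py <<'E'
from h import *
from scipy.optimize import minimize
S=8
def box(x0,x1,y0,y1,z0,z1): return np.array([[x,y,z] for x in(x0,x1) for y in(y0,y1) for z in(z0,z1)])/1000.
LOG=[box(-7,68,-14,14,-42,-22),box(23,28,-11,11,-22,20),box(-28,-23,-11,11,-36,20),box(-23,-7,-4,4,-36,-28),box(72,76,-13,9,-37,-27),box(68,76,-13,-9,-37,-27)]
def render(n,boxes,T,t,roi):
    x0,y0,x1,y1=roi; m=np.zeros(((y1-y0)*S,(x1-x0)*S),np.uint8)
    for b in boxes:
        uv=proj(n,b@T.T+t); p=((uv-[x0,y0]+.5)*S*16).round().astype(np.int32)
        h=cv2.convexHull(p.reshape(-1,1,2)); cv2.fillConvexPoly(m,h,255,shift=4)
    m=m.astype(float)/255
    m=m.reshape(y1-y0,S,x1-x0,S).mean((1,3)); return cv2.GaussianBlur(m,(0,0),.5)
def blueness(im,roi):
    x0,y0,x1,y1=roi; c=im[y0:y1,x0:x1].astype(float)
    s=c[:,:,0]-c[:,:,2]   # bgr: b-r
    bg=np.percentile(s,80); return np.clip(1-s/bg,0,1)
E
cat > fl.py <<'E'
from fit import *
T0=cv2.imread('pics/top0.png');S0=cv2.imread('pics/side0.png')
rt=(168,224,198,270); rs=(205,176,241,201)
mt=blueness(T0,rt);ms=blueness(S0,rs)
w=np.ones_like(ms); w[:189-176,223-205+2:]=0; w[:187-176,224-205:]=0
def model(p):
    M=R.from_euler('z',p[2]).as_matrix(); return M,np.array([p[0],p[1],.042])
def cost(p,sep=False):
    M,t=model(p); a=((render('top',LOG,M,t,rt)-mt)**2).sum(); b=(w*(render('side',LOG,M,t,rs)-ms)**2).sum()
    return (a,b) if sep else a+b
best=None
for yw in (-.2,-.1,-.3):
    r=minimize(cost,[.49,.24,yw],method='Nelder-Mead',options=dict(initial_simplex=[[.49,.24,yw],[.505,.24,yw],[.49,.25,yw],[.49,.24,yw+.1]],xatol=1e-4,fatol=1e-3))
    print(r.x,np.degrees(r.x[2]),r.fun,cost(r.x,True))
    if best is None or r.fun<best.fun: best=r
p=best.x
for nm,sel in(('top',0),('side',1)):
    q=minimize(lambda p:cost(p,True)[sel],p,method='Nelder-Mead',options=dict(initial_simplex=[p,p+[.01,0,0],p+[0,.01,0],p+[0,0,.1]])); print(nm,q.x,q.fun)
M,t=model(p)
def ov(im,n,roi,s,out):
    x0,y0,x1,y1=roi; c=cv2.resize(im[y0:y1,x0:x1],None,fx=s,fy=s,interpolation=cv2.INTER_CUBIC)
    for b in LOG:
        uv=((proj(n,b@M.T+t)-[x0,y0]+.5)*s).astype(np.int32); cv2.polylines(c,[cv2.convexHull(uv.reshape(-1,1,2))],True,(0,255,255),1)
    cv2.imwrite(out,c); return c
a=ov(T0,'top',rt,12,'pics/o1.png'); b=ov(S0,'side',rs,12,'pics/o2.png')
H=max(a.shape[0],b.shape[0]); c=np.zeros((H,a.shape[1]+b.shape[1],3),np.uint8); c[:a.shape[0],:a.shape[1]]=a; c[:b.shape[0],a.shape[1]:]=b; cv2.imwrite('pics/ol.png',c)
E
python3 fl.py
```

```text
[ 0.49539378  0.24419448 -0.17285635] -9.903939541923286 14.067755917644666 (np.float64(7.44368006845942), np.float64(6.624075849185246))
[ 0.49543124  0.24452477 -0.18348313] -10.512809114492455 13.996019577234403 (np.float64(7.241334748390591), np.float64(6.754684828843812))Traceback (most recent call last):
  File "fl.py", line 13, in <module>
    r=minimize(cost,[.49,.24,yw],method='Nelder-Mead',options=dict(initial_simplex=[[.49,.24,yw],[.505,.24,yw],[.49,.25,yw],[.49,.24,yw+.1]],xatol=1e-4,fatol=1e-3))
    res = _minimize_neldermead(fun, x0, args, callback, bounds=bounds,
                               **options)
    fxcc = func(xcc)
    fx = function(np.copy(x), *(wrapper_args + args))
  File "fl.py", line 9, in cost
    M,t=model(p); a=((render('top',LOG,M,t,rt)-mt)**2).sum(); b=(w*(render('side',LOG,M,t,rs)-ms)**2).sum()
                                                                    ~~~~~~^^^^^^^^^^^^^^^^^^^
  File "fit.py", line 9, in render
    uv=proj(n,b@T.T+t); p=((uv-[x0,y0]+.5)*S*16).round().astype(np.int32)
  File "h.py", line 13, in proj
    K,d,e,M=cam(n); P=np.atleast_2d(np.array(P,float)); C=(P-e)@M
            ~~~^^^
  File "h.py", line 5, in cam
    p=vision.camera_params(n); f=192/np.tan(np.radians(p['fovy']/2))
ValueError: time passes only in moves, steps and waits
```

```bash
python3 - <<'E'
s=open('h.py').read().replace("def cam(n):","from functools import lru_cache\n@lru_cache(None)\ndef cam(n):"); open('h.py','w').write(s)
E
python3 fl.py
```

```text
[ 0.49539378  0.24419448 -0.17285635] -9.903939541923286 14.067755917644666 (np.float64(7.44368006845942), np.float64(6.624075849185246))
[ 0.49543124  0.24452477 -0.18348313] -10.512809114492455 13.996019577234403 (np.float64(7.241334748390591), np.float64(6.754684828843812))
[ 0.49543383  0.24437414 -0.17836999] -10.219847405486057 13.971793712288333 (np.float64(7.3110848949872596), np.float64(6.660708817301074))
top [ 0.49553054  0.24416839 -0.18380434] 6.927496408064631
side [ 0.49485215  0.24577827 -0.15107092] 4.668398566054143
```

View pics/ol.png

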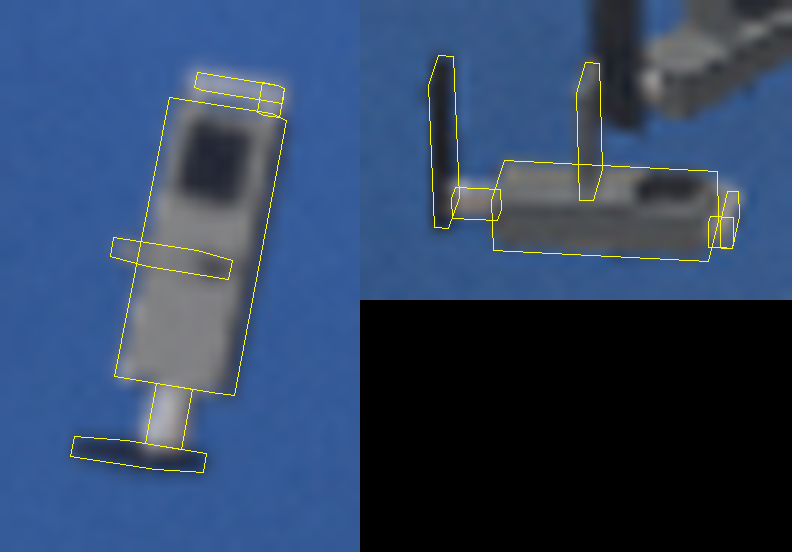

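```bash
cat > ff.py <<'E'
from h import *
from scipy.optimize import least_squares
c=np.radians(30)
LH=[(-.13,.11,.08),(.13,.11,.23),(.13,-.11,.23),(-.13,-.11,.08)]
top=[(296.5,270.8),(292.5,173.5),(372.5,168.2),(369.3,265.3)]
side=[(202,229),(280.1,185.1),(298.3,222.1),(205.1,272.5)]
L=np.array(LH)
def W(p,X): return R.from_euler('z',p[2]).apply(X)+[p[0],p[1],0]
def res(p,s):
    r=[]
    if 't' in s: r.append(proj('top',W(p,L))-top)
    if 's' in s: r.append(proj('side',W(p,L))-side)
    return np.concatenate(r).ravel()
for s in('ts','t','s'):
    q=least_squares(res,[.58,-.25,0],args=(s,)); print(s,q.x.round(4),np.degrees(q.x[2]).round(2),np.abs(q.fun).max().round(2)); 
    if s=='ts': p=q.x; print(q.fun.reshape(-1,2).round(2))
n=np.array([-.5,0,np.cos(c)])
b=np.array([-.13+.2*np.cos(c),0,.18])
for h in(0,.013,.026):
    P=W(p,b+n*h); print(h,P.round(4),proj('top',P).round(1),proj('side',P).round(1))
E
python3 ff.py
```

```text
ts [ 0.569  -0.2133  0.0497] 2.85 1.25
[[-0.62  0.3 ]
 [-0.71 -0.06]
 [ 0.77 -0.8 ]
 [ 0.58  0.29]
 [-0.63 -0.44]
 [ 0.75 -1.25]
 [-0.05  0.33]
 [-0.3   0.63]]
t [ 0.5688 -0.2133  0.0491] 2.81 0.79
s [ 0.5692 -0.2134  0.0506] 2.9 1.27
0 [ 0.6121 -0.2112  0.18  ] [[332.7 205.2]] [[259.5 217.9]]
0.013 [ 0.6057 -0.2115  0.1913] [[333.7 206.9]] [[257.4 214.9]]
0.026 [ 0.5992 -0.2118  0.2025] [[334.8 208.6]] [[255.3 211.8]]
```

>>> {"op": "step_arm", "data": {
  "series": [
    {"x": 0.3155, "y": -0.3807, "z": -0.111, "az": -84.3, "claw": 100},
    {"x": 0.3155, "y": -0.3807, "z": -0.111, "az": -84.3, "claw": 100},
    {"x": 0.3155, "y": -0.3807, "z": -0.111, "az": -84.3, "claw": 100},
    {"x": 0.3155, "y": -0.3807, "z": -0.111, "az": -84.3, "claw": 100},
    {"x": 0.3155, "y": -0.3807, "z": -0.111, "az": -84.3, "claw": 100},
    {"x": 0.3155, "y": -0.3807, "z": -0.111, "az": -84.3, "claw": 100},
    {"x": 0.3155, "y": -0.3807, "z": -0.111, "az": -84.3, "claw": 100},
    {"x": 0.3155, "y": -0.3807, "z": -0.111, "az": -84.3, "claw": 100},
    {"x": 0.3155, "y": -0.3807, "z": -0.111, "az": -84.3, "claw": 100},
    {"x": 0.3155, "y": -0.3807, "z": -0.111, "az": -84.3, "claw": 100},
    {"x": 0.3155, "y": -0.3807, "z": -0.111, "az": -84.3, "claw": 100},
    {"x": 0.3155, "y": -0.3807, "z": -0.111, "az": -84.3, "claw": 100}
  ],
  "squeeze": 25
}}

```text
invalid input
```

>>> {"op": "step_arm", "data": {
  "series": [
    {"ax": 0, "ay": 0, "az": -84.3, "x": 0.3155, "y": -0.3807, "z": -0.111, "claw": 100},
    {"ax": 0, "ay": 0, "az": -84.3, "x": 0.3155, "y": -0.3807, "z": -0.111, "claw": 100}
  ]
}}

```text
time_s: 0.3
tool_pos: [0.241, 0.5494, 0.2077]
tool_rot: [-180.0, -0.0, 146.7]
force: [0.8, 0.4, 0.7]
grip_width: 0.0867
```

```bash
python3 -c "
from cell import status;print(status.get_obs())"
```

```text
{'time_s': 0.3, 'qpos': array([-6.90377110e+01,  1.29693683e+01,  2.24072814e-01,  9.25138922e+01,
       -6.84229966e-02,  7.45358835e+01, -1.21407521e+01]), 'joint_velocities': array([ 22.4616342 , -25.54301789,  24.34704962,  44.15468838,
        -5.16437419, -18.70156699, -41.93140785]), 'effort': array([ -5.04468575, -41.73021197,  -3.52836974, -32.58770585,
        -0.47284305,   0.518537  ,   0.77628169]), 'tool_pos': array([0.24097062, 0.54944703, 0.20771247]), 'tool_rot': array([-1.79978092e+02, -1.12962947e-02,  1.46660337e+02]), 'force': array([0.81503135, 0.39740071, 0.7173087 ]), 'wrist_torque': array([-0.05459452, -0.10873457,  0.01316617]), 'grip_width': 0.08671964721698133}
```

>>> {"op": "step_arm", "data": {
  "series": [
    {"ax": 0, "ay": 0, "az": -67.1, "x": 0.2532, "y": -0.3055, "z": -0.089, "claw": 100},
    {"ax": 0, "ay": 0, "az": -67.1, "x": 0.2532, "y": -0.3055, "z": -0.089, "claw": 100},
    {"ax": 0, "ay": 0, "az": -67.1, "x": 0.2532, "y": -0.3055, "z": -0.089, "claw": 100},
    {"ax": 0, "ay": 0, "az": -67.1, "x": 0.2532, "y": -0.3055, "z": -0.089, "claw": 100},
    {"ax": 0, "ay": 0, "az": -67.1, "x": 0.2532, "y": -0.3055, "z": -0.089, "claw": 100},
    {"ax": 0, "ay": 0, "az": -67.1, "x": 0.2532, "y": -0.3055, "z": -0.089, "claw": 100},
    {"ax": 0, "ay": 0, "az": -67.1, "x": 0.2532, "y": -0.3055, "z": -0.089, "claw": 100},
    {"ax": 0, "ay": 0, "az": -67.1, "x": 0.2532, "y": -0.3055, "z": -0.089, "claw": 100},
    {"ax": 0, "ay": 0, "az": -67.1, "x": 0.2532, "y": -0.3055, "z": -0.089, "claw": 100},
    {"ax": 0, "ay": 0, "az": -67.1, "x": 0.2532, "y": -0.3055, "z": -0.089, "claw": 100},
    {"ax": 0, "ay": 0, "az": -67.1, "x": 0.2532, "y": -0.3055, "z": -0.089, "claw": 100},
    {"ax": 0, "ay": 0, "az": -67.1, "x": 0.2532, "y": -0.3055, "z": -0.089, "claw": 100}
  ],
  "squeeze": 25
}}

```text
time_s: 1.5
tool_pos: [0.4939, 0.2462, 0.1198]
tool_rot: [-180.0, -0.0, 79.9]
force: [0.5, 0.2, 0.2]
grip_width: 0.0869
```

>>> {"op": "step_arm", "data": {
  "series": [
    {"ax": 0, "ay": 0, "az": 0, "x": 0, "y": 0, "z": 0, "claw": 100},
    {"ax": 0, "ay": 0, "az": 0, "x": 0, "y": 0, "z": 0, "claw": 100}
  ]
}}

```text
time_s: 1.7
tool_pos: [0.4945, 0.2453, 0.1199]
tool_rot: [180.0, -0.0, 79.8]
force: [0.9, -0.4, -0.5]
grip_width: 0.0869
```

```bash
python3 - <<'E'
from h import *
from cell import status
print(status.get_obs()['tool_pos'],status.get_obs()['tool_rot'])
for n in("side","top"):
    im=vision.read_camera(n); cv2.imwrite(f"pics/{n}1.png",im[:,:,::-1])
crop('pics/side1.png','pics/side1c.png',180,120,270,210,6)
crop('pics/top1.png','pics/top1c.png',140,190,240,290,5)
a=cv2.imread('pics/side1c.png');b=cv2.imread('pics/top1c.png')
cv2.imwrite('pics/c1.png',np.hstack([a[:500],b[:500]])[:, :800] if 0 else cv2.resize(np.hstack([a[:500],b[:500]]),(800,384)))
E
```

```text
[0.49446065 0.24525621 0.11990936] [ 1.79992745e+02 -2.57160340e-02  7.98065717e+01]
```

View pics/c1.png

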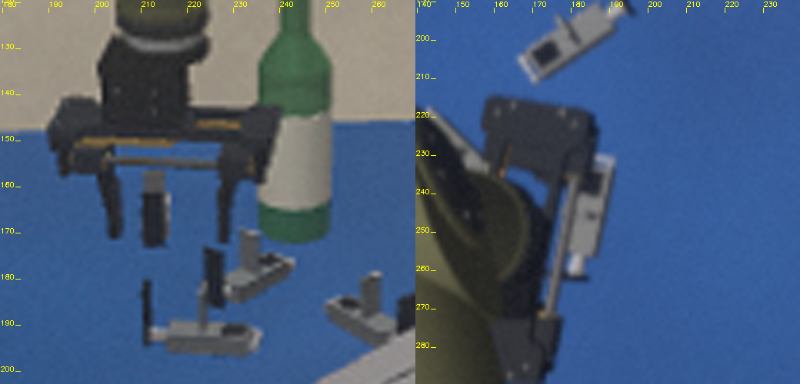

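>>> {"op": "step_arm", "data": {
  "series": [
    {"ax": 0, "ay": 0, "az": 0, "x": 0.001, "y": -0.001, "z": -0.03, "claw": 100},
    {"ax": 0, "ay": 0, "az": 0, "x": 0.001, "y": -0.001, "z": -0.05, "claw": 100},
    {"ax": 0, "ay": 0, "az": 0, "x": 0.001, "y": -0.001, "z": -0.07, "claw": 100},
    {"ax": 0, "ay": 0, "az": 0, "x": 0.001, "y": -0.001, "z": -0.08, "claw": 100},
    {"ax": 0, "ay": 0, "az": 0, "x": 0.001, "y": -0.001, "z": -0.086, "claw": 100},
    {"ax": 0, "ay": 0, "az": 0, "x": 0.001, "y": -0.001, "z": -0.086, "claw": 100},
    {"ax": 0, "ay": 0, "az": 0, "x": 0.001, "y": -0.001, "z": -0.086, "claw": 100}
  ]
}}

```text
time_s: 2.5
tool_pos: [0.4966, 0.2434, 0.0345]
tool_rot: [179.9, -0.1, 79.7]
force: [0.3, -0.4, -0.4]
grip_width: 0.0869
```

```bash
python3 - <<'E'
from h import *
for n in("side","top"):
    im=vision.read_camera(n); cv2.imwrite(f"pics/{n}2.png",im[:,:,::-1])
crop('pics/side2.png','pics/side2c.png',180,140,260,210,9)
E
```

```text
(no output)
```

View pics/side2c.png

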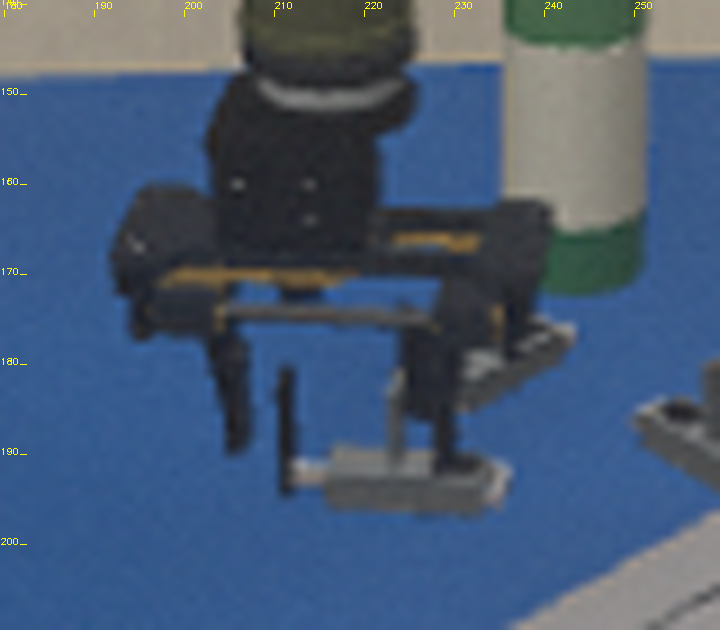

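>>> {"op": "step_arm", "data": {
  "series": [
    {"ax": 0, "ay": 0, "az": 0, "x": 0, "y": 0, "z": 0, "claw": 62},
    {"ax": 0, "ay": 0, "az": 0, "x": 0, "y": 0, "z": 0, "claw": 50},
    {"ax": 0, "ay": 0, "az": 0, "x": 0, "y": 0, "z": 0, "claw": 40},
    {"ax": 0, "ay": 0, "az": 0, "x": 0, "y": 0, "z": 0, "claw": 30},
    {"ax": 0, "ay": 0, "az": 0, "x": 0, "y": 0, "z": 0, "claw": 30},
    {"ax": 0, "ay": 0, "az": 0, "x": 0, "y": 0, "z": 0, "claw": 30},
    {"ax": 0, "ay": 0, "az": 0, "x": 0, "y": 0, "z": 0, "claw": 30},
    {"ax": 0, "ay": 0, "az": 0, "x": 0, "y": 0, "z": 0, "claw": 30}
  ],
  "squeeze": 25
}}

```text
time_s: 3.4
tool_pos: [0.4963, 0.2431, 0.034]
tool_rot: [180.0, -0.0, 79.7]
force: [0.3, -0.4, 1.9]
grip_width: 0.0393
```

>>> {"op": "step_arm", "data": {
  "series": [
    {"ax": 0, "ay": 0, "az": 0, "x": 0, "y": 0, "z": 0.015, "claw": 20},
    {"ax": 0, "ay": 0, "az": 0, "x": 0, "y": 0, "z": 0.04, "claw": 20},
    {"ax": 0, "ay": 0, "az": 0, "x": 0, "y": 0, "z": 0.08, "claw": 20},
    {"ax": 0, "ay": 0, "az": 0, "x": 0, "y": 0, "z": 0.12, "claw": 20},
    {"ax": 0, "ay": 0, "az": 0, "x": 0, "y": 0, "z": 0.16, "claw": 20},
    {"ax": 0, "ay": 0, "az": 0, "x": 0, "y": 0, "z": 0.2, "claw": 20},
    {"ax": 0, "ay": 0, "az": 0, "x": 0, "y": 0, "z": 0.2, "claw": 20},
    {"ax": 0, "ay": 0, "az": 0, "x": 0, "y": 0, "z": 0.2, "claw": 20}
  ]
}}

```text
time_s: 4.2
tool_pos: [0.4961, 0.2432, 0.2351]
tool_rot: [179.9, -0.1, 79.7]
force: [-0.6, 0.2, -2.7]
grip_width: 0.0395
```

```bash
python3 - <<'E'
from h import *
from cell import status
o=status.get_obs(); print(o['tool_pos'],o['tool_rot'],o['grip_width'],o['qpos'])
for n in("side","top"):
    im=vision.read_camera(n); cv2.imwrite(f"pics/{n}3.png",im[:,:,::-1])
crop('pics/side3.png','pics/side3c.png',180,70,260,150,7)
crop('pics/top3.png','pics/top3c.png',110,190,220,300,5)
a=cv2.imread('pics/side3c.png');b=cv2.imread('pics/top3c.png');cv2.imwrite('pics/c3.png',cv2.resize(np.hstack([a[:550],b[:550]]),(800,396)))
E
```

```text
[0.49614819 0.24324915 0.23509188] [ 1.79922627e+02 -1.00385176e-01  7.96826383e+01] 0.03951157032168041 [-48.89584722   6.19155447  21.70716122  97.69020703  -2.3849426
  76.44290082 -37.06661208]
```

View pics/c3.png

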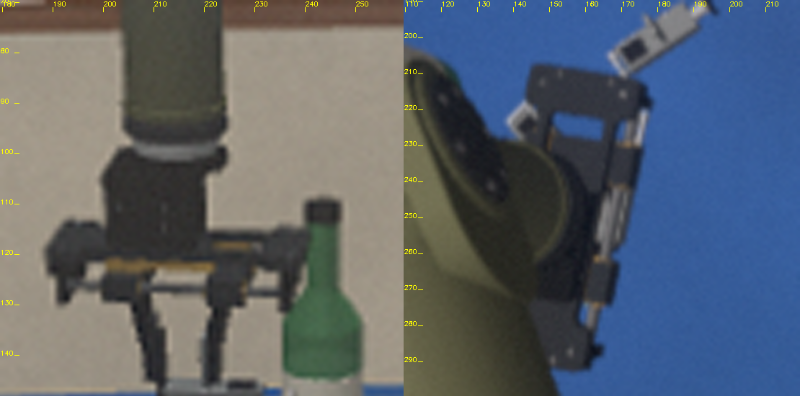

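```bash
python3 - <<'E'
from h import *
crop('pics/side3.png','pics/side3d.png',200,125,250,165,15)
E
```

```text
(no output)
```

View pics/side3d.png

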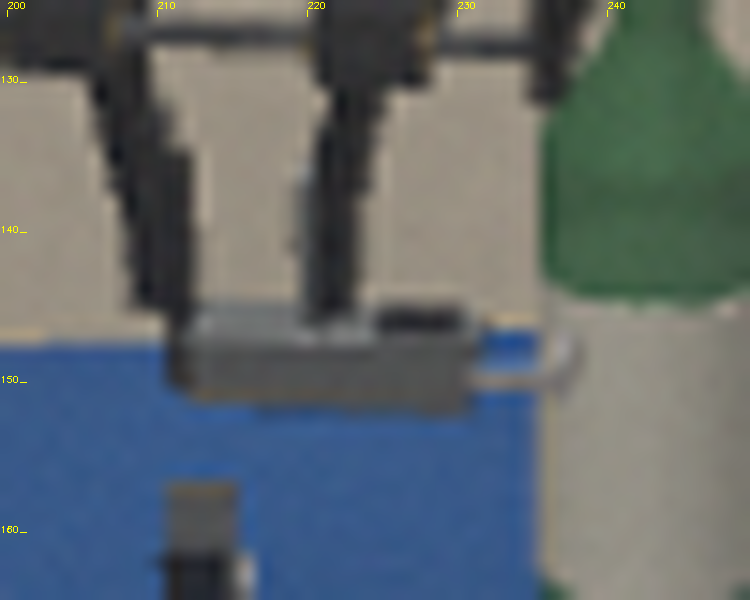

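```bash
cat > ol.py <<'E'
from fit import *
PR=LOG[:2]+[box(-12,-7,-11,11,-36,20),box(88,92,-13,9,-37,-27),box(68,92,-13,-9,-37,-27)]
def pose_from_tool(tp,rot,dz=.0077,dx=-.008,dy=0,pitch=0):
    Rt=R.from_euler('xyz',rot,degrees=True).as_matrix()
    X=Rt[:,1];Z=-Rt[:,2];Y=np.cross(Z,X); M=np.stack([X,Y,Z],1)
    M=M@R.from_euler('y',pitch,degrees=True).as_matrix()
    return M,np.array(tp)+M@np.array([dx,dy,dz])
def ov(src,n,roi,s,out,M,t,boxes=PR,post=True):
    im=cv2.imread(src);x0,y0,x1,y1=roi; c=cv2.resize(im[y0:y1,x0:x1],None,fx=s,fy=s,interpolation=cv2.INTER_CUBIC)
    for b in boxes:
        uv=((proj(n,b@M.T+t)-[x0,y0]+.5)*s).astype(np.int32); cv2.polylines(c,[cv2.convexHull(uv.reshape(-1,1,2))],True,(0,255,255),1)
    cv2.imwrite(out,c)
E
python3 - <<'E'
from ol import *
from cell import status
o=status.get_obs()
M,t=pose_from_tool(o['tool_pos'],o['tool_rot']); print(t,M.round(3))
ov('pics/side3.png','side',(200,125,250,165),15,'pics/o3.png',M,t)
E
```

```text
[0.48713076 0.24411159 0.24020058] [[ 0.984  0.179  0.002]
 [-0.179  0.984  0.001]
 [-0.002 -0.002  1.   ]]
```

View pics/o3.png

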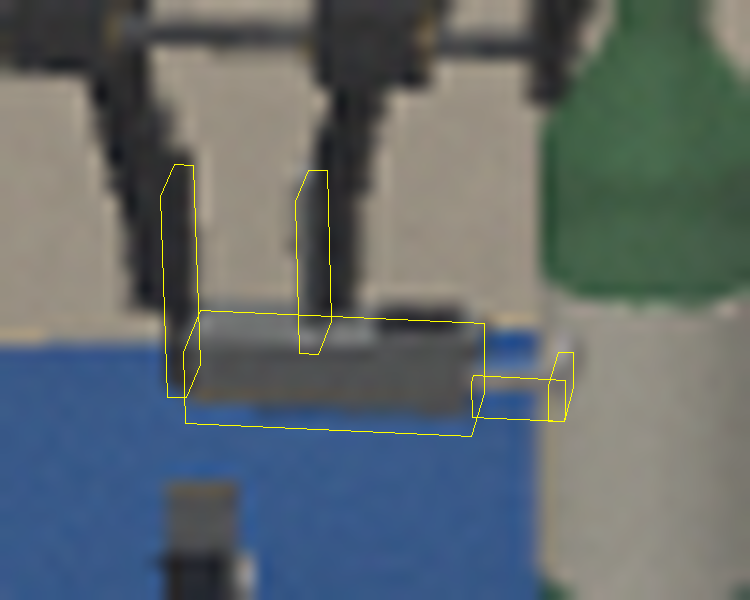

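```bash
cat > tgt.py <<'E'
from h import *
def target(post=(0.606,-0.2105,0.1913),psi=2.85,h=0.0,dx=-.008,dy=0,dz=.0077,px=.078,py=.0005,pz=-.032):
    X=R.from_euler('z',psi,degrees=True).apply([np.cos(np.pi/6),0,.5]);N=R.from_euler('z',psi,degrees=True).apply([-.5,0,np.cos(np.pi/6)])
    M=np.stack([X,np.cross(N,X),N],1)
    lg=np.array(post)-M@[px,py,pz]+N*h
    tcp=lg-M@np.array([dx,dy,dz])
    Rt=np.stack([np.cross(X,-N),X,-N],1)
    return tcp,Rt,lg
E
python3 - <<'E'
from tgt import *
Rc=R.from_euler('xyz',[180,0,79.7],degrees=True).as_matrix(); pc=np.array([.4955,.2443,.234])
for h in (.06,0):
    t,Rt,lg=target(h=h); print(h,t.round(4),lg.round(4),(t-pc).round(4),R.from_matrix(Rt@Rc.T).as_rotvec(degrees=True).round(2), R.from_matrix(Rt).as_euler('xyz',degrees=True).round(2))
E
```

```text
0.06 [ 0.5034 -0.2161  0.2293] [ 0.4926 -0.2166  0.232 ] [ 0.0079 -0.4604 -0.0047] [ -1.95 -30.    12.85] [150.     0.    92.85]
0 [ 0.5333 -0.2146  0.1773] [ 0.5226 -0.2152  0.18  ] [ 0.0378 -0.4589 -0.0567] [ -1.95 -30.    12.85] [150.     0.    92.85]
```

>>> {"op": "step_arm", "data": {
  "series": [
    {"ax": 0, "ay": 0, "az": 0, "x": 0, "y": 0, "z": 0.04, "claw": 20},
    {"ax": 0, "ay": 0, "az": 0, "x": 0, "y": -0.02, "z": 0.08, "claw": 20},
    {"ax": -0.2, "ay": -3, "az": 1.3, "x": 0.001, "y": -0.06, "z": 0.1, "claw": 20},
    {"ax": -0.4, "ay": -6, "az": 2.6, "x": 0.002, "y": -0.105, "z": 0.1, "claw": 20},
    {"ax": -0.6, "ay": -9, "az": 3.9, "x": 0.003, "y": -0.15, "z": 0.1, "claw": 20},
    {"ax": -0.8, "ay": -12, "az": 5.2, "x": 0.004, "y": -0.195, "z": 0.1, "claw": 20},
    {"ax": -1.0, "ay": -15, "az": 6.5, "x": 0.005, "y": -0.24, "z": 0.1, "claw": 20},
    {"ax": -1.2, "ay": -18, "az": 7.8, "x": 0.006, "y": -0.285, "z": 0.1, "claw": 20},
    {"ax": -1.4, "ay": -21, "az": 9.1, "x": 0.006, "y": -0.33, "z": 0.1, "claw": 20},
    {"ax": -1.6, "ay": -24, "az": 10.4, "x": 0.007, "y": -0.375, "z": 0.1, "claw": 20},
    {"ax": -1.8, "ay": -27, "az": 11.7, "x": 0.008, "y": -0.42, "z": 0.1, "claw": 20},
    {"ax": -1.95, "ay": -30, "az": 12.85, "x": 0.008, "y": -0.46, "z": 0.1, "claw": 20}
  ]
}}

```text
time_s: 5.5
tool_pos: [0.507, -0.0805, 0.3341]
tool_rot: [156.3, -1.7, 91.3]
force: [-1.2, 0.6, -0.8]
grip_width: 0.0397
```

>>> {"op": "step_arm", "data": {
  "series": [
    {"ax": 0, "ay": 0, "az": 0, "x": 0, "y": 0, "z": 0, "claw": 20},
    {"ax": 0, "ay": 0, "az": 0, "x": 0, "y": 0, "z": 0, "claw": 20},
    {"ax": 0, "ay": 0, "az": 0, "x": 0, "y": 0, "z": 0, "claw": 20}
  ]
}}

```text
time_s: 5.8
tool_pos: [0.5078, -0.0779, 0.3353]
tool_rot: [156.3, -1.8, 91.4]
force: [-0.6, 0.2, -0.2]
grip_width: 0.0396
```

```bash
python3 - <<'E'
from cell import status
o=status.get_obs(); print(o['tool_pos'],o['tool_rot'],o['grip_width'],o['qpos'])
E
```

```text
[ 0.50780602 -0.0778678   0.33527103] [156.34186445  -1.75625886  91.41707459] 0.03957021125805056 [ 11.33808474 -17.15638138  -0.97891297 110.61796905  -7.31806695
  63.79428459  13.30719768]
```

```bash
cat > kin.py <<'E'
from h import *
from scipy.optimize import least_squares
from scipy.spatial.transform import Rotation as R
# chain: Rz(-q1) Ry(q2) T(a) Rz(s3 q3) Ry(q4) T(b) Rz(s5 q5) Ry(q6) T(L) Rz(s7 q7), + offsets
def fk(q,k):
    hs,a,b,L,s3,s5,s7,ox,y7=k
    A=lambda ax,d:R.from_euler(ax,d,degrees=True)
    r=A('z',-q[0]);p=np.array([0,0,hs]); 
    p=p+r.apply([ox,0,0]); r=r*A('y',q[1]);p=p+r.apply([0,0,a]);r=r*A('z',s3*q[2])*A('y',q[3]);p=p+r.apply([0,0,b]);r=r*A('z',s5*q[4])*A('y',q[5]);p=p+r.apply([0,0,L]);r=r*A('z',s7*q[6]+y7);return p,r
D=[([-73.16157019,18.43990498,-4.0143507,83.17506177,1.29718328,78.54099188,-3.26041522],[.17942,.62418,.22945],[-179.889,.008,163.97]),
([-69.037711,12.9693683,.224072814,92.5138922,-.0684229966,74.5358835,-12.1407521],[.24097,.54945,.20771],[-179.978,-.0113,146.66]),
([-48.89584722,6.19155447,21.70716122,97.69020703,-2.3849426,76.44290082,-37.06661208],[.49615,.24325,.23509],[179.922,-.1,79.683]),
([11.33808474,-17.15638138,-.97891297,110.61796905,-7.31806695,63.79428459,13.30719768],[.50781,-.07787,.33527],[156.342,-1.756,91.417])]
def fit():
    best=None
    import itertools
    for s in itertools.product((1,-1),repeat=3):
      for y0 in(0,90,180,-90):
        def f(v):
            k=[*v[:4],*s,v[4],v[5]]; o=[]
            for q,p,e in D:
                P,Q=fk(q,k); o+=list((P-p)*10); o+=list((Q.inv()*R.from_euler('xyz',e,degrees=True)).as_rotvec())
            return o
        z=least_squares(f,[.3,.4,.4,.25,0,y0])
        if best is None or z.cost<best[0]: best=(z.cost,[*z.x[:4],*s,z.x[4],z.x[5]],z.fun)
    return best
if __name__=='__main__':
    c,k,f=fit(); print(c,np.round(k,4)); print(np.array(f).reshape(-1,6).round(3))
    from tgt import target
    lo=np.array([-163.93,-17.29,-79.2,3.27,-89.18,5.43,-154.24]);hi=np.array([163.93,119.83,71.16,140.29,269.18,117.66,154.24])
    for h in(.06,.03,0,.08,.1):
        t,Rt,_=target(h=h); T=R.from_matrix(Rt)
        for sgn in (1,):
            def g(q):
                P,Q=fk(q,k); return [*((P-t)*10),*(Q.inv()*T).as_rotvec(),*(1e-4*(q-D[3][0]))]
            for q0 in (D[3][0],[20,-5,20,110,-5,60,10],[20,-5,-20,110,5,60,10]):
                z=least_squares(g,np.clip(q0,lo+.1,hi-.1),bounds=(lo,hi)); print(h,z.x.round(1),np.abs(z.fun[:6]).max().round(4))
E
python3 kin.py
```

```text
0.09999610468736118 [ 2.151e-01  3.827e-01  5.715e-01  2.299e-01 -1.000e+00 -1.000e+00
 -1.000e+00 -3.670e-02  9.000e+01]
[[-0.313  0.021  0.041  0.     0.     0.   ]
 [-0.244  0.099 -0.022  0.     0.     0.   ]
 [ 0.035  0.108 -0.023 -0.    -0.    -0.   ]
 [-0.014  0.128  0.004  0.    -0.    -0.   ]]
0.06 [ 15.  -10.   12.8 116.4 -17.1  48.4  39.6] 0.0
0.06 [ 15.  -10.   12.8 116.4 -17.1  48.4  39.6] 0.0
0.06 [ 15.  -10.   12.8 116.4 -17.1  48.4  39.6] 0.0
0.03 [ 15.7  -6.4  11.7 116.  -18.9  45.5  40.8] 0.0
0.03 [ 15.7  -6.4  11.7 116.  -18.9  45.5  40.8] 0.0
0.03 [ 15.7  -6.4  11.7 116.  -18.9  45.5  40.8] 0.0
0 [ 16.6  -2.7  10.2 115.4 -20.8  42.6  42.1] 0.0
0 [ 16.6  -2.7  10.2 115.4 -20.8  42.6  42.1] 0.0
0 [ 16.6  -2.7  10.2 115.4 -20.8  42.6  42.1] 0.0
0.08 [ 14.7 -12.2  13.4 116.4 -16.   50.5  38.8] 0.0
0.08 [ 14.7 -12.2  13.4 116.4 -16.   50.5  38.8] 0.0
0.08 [ 14.7 -12.2  13.4 116.4 -16.   50.5  38.8] 0.0
0.1 [ 14.5 -14.4  13.9 116.4 -14.9  52.5  38.1] 0.0
0.1 [ 14.5 -14.4  13.9 116.4 -14.9  52.5  38.1] 0.0
0.1 [ 14.5 -14.4  13.9 116.4 -14.9  52.5  38.1] 0.0
```

```bash
cat > delta.py <<'E'
import sys
from tgt import *
from cell import status
import json
h=float(sys.argv[1]); kw=json.loads(sys.argv[2]) if len(sys.argv)>2 else {}
o=status.get_obs(); t,Rt,lg=target(h=h,**kw)
Rc=R.from_euler('xyz',o['tool_rot'],degrees=True).as_matrix()
print('target',t.round(4),'now',o['tool_pos'].round(4),o['tool_rot'].round(2),'width',o['grip_width'].round(4))
print('shift',(t-o['tool_pos']).round(4),'turn',R.from_matrix(Rt@Rc.T).as_rotvec(degrees=True).round(2))
E
python3 delta.py 0.08
```

```text
Traceback (most recent call last):
  File "delta.py", line 8, in <module>
    print('target',t.round(4),'now',o['tool_pos'].round(4),o['tool_rot'].round(2),'width',o['grip_width'].round(4))
                                                                                          ^^^^^^^^^^^^^^^^^^^^^
AttributeError: 'float' object has no attribute 'round'
```

```bash
sed -i "s/o\['grip_width'\].round(4)/o['grip_width']/" delta.py; python3 delta.py 0.08
```

```text
target [ 0.4934 -0.2166  0.2466] now [ 0.5078 -0.0779  0.3353] [156.34  -1.76  91.42] width 0.03957021125805056
shift [-0.0144 -0.1387 -0.0886] turn [-1.52 -6.4   1.33]
```

>>> {"op": "step_arm", "data": {
  "series": [
    {"ax": -0.3, "ay": -1, "az": 0.2, "x": -0.002, "y": -0.02, "z": -0.013, "claw": 20},
    {"ax": -0.6, "ay": -2, "az": 0.4, "x": -0.004, "y": -0.045, "z": -0.028, "claw": 20},
    {"ax": -0.9, "ay": -3.5, "az": 0.7, "x": -0.007, "y": -0.07, "z": -0.044, "claw": 20},
    {"ax": -1.2, "ay": -4.8, "az": 1.0, "x": -0.01, "y": -0.095, "z": -0.06, "claw": 20},
    {"ax": -1.4, "ay": -5.8, "az": 1.2, "x": -0.013, "y": -0.12, "z": -0.076, "claw": 20},
    {"ax": -1.5, "ay": -6.4, "az": 1.3, "x": -0.0144, "y": -0.1387, "z": -0.0886, "claw": 20},
    {"ax": -1.5, "ay": -6.4, "az": 1.3, "x": -0.0144, "y": -0.1387, "z": -0.0886, "claw": 20},
    {"ax": -1.5, "ay": -6.4, "az": 1.3, "x": -0.0144, "y": -0.1387, "z": -0.0886, "claw": 20},
    {"ax": -1.5, "ay": -6.4, "az": 1.3, "x": -0.0144, "y": -0.1387, "z": -0.0886, "claw": 20}
  ]
}}

```text
time_s: 6.7
tool_pos: [0.4949, -0.2158, 0.2483]
tool_rot: [149.8, 0.0, 92.9]
force: [0.3, -0.2, -0.4]
grip_width: 0.0394
```

```bash
python3 delta.py 0.08; python3 - <<'E'
from ol import *
from cell import status
for n in("side","top"):
    im=vision.read_camera(n); cv2.imwrite(f"pics/{n}4.png",im[:,:,::-1])
crop('pics/side4.png','pics/side4c.png',190,150,310,250,6)
crop('pics/top4.png','pics/top4c.png',270,150,390,250,6)
o=status.get_obs(); print(o['qpos'].round(1))
E
```

```text
target [ 0.4934 -0.2166  0.2466] now [ 0.4949 -0.2158  0.2483] [1.4985e+02 2.0000e-02 9.2940e+01] width 0.03936406698570611
shift [-0.0015 -0.0008 -0.0017] turn [ 0.01  0.15 -0.09]
[ 20.5 -13.9   9.7 119.9 -18.1  49.5  42.2]
```

View pics/side4c.png

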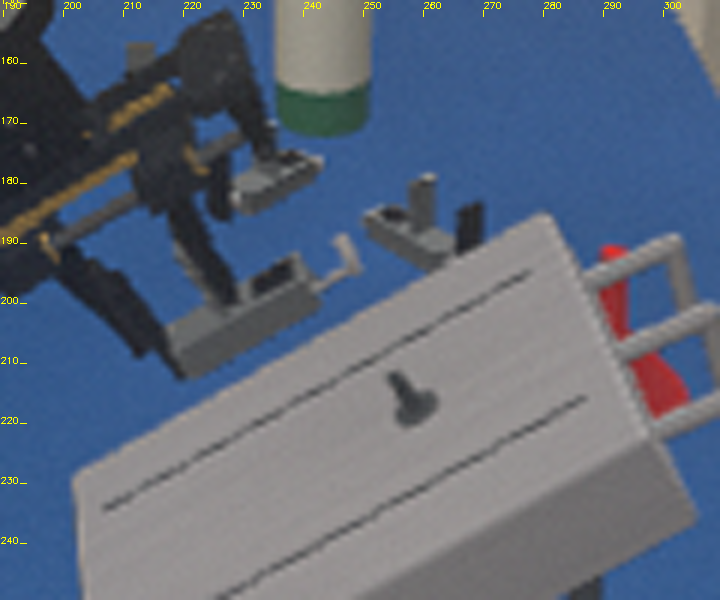

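View pics/top4c.png

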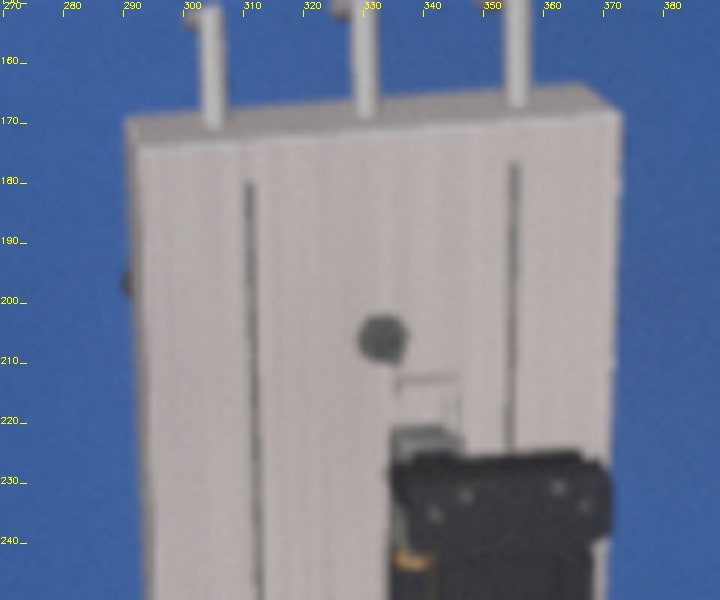

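```bash
python3 - <<'E'
from ol import *
from cell import status
o=status.get_obs(); print(o['tool_pos'])
M,t=pose_from_tool([.494,-.2162,.2475],[149.85,0,92.9])
ov('pics/side4.png','side',(210,180,262,220),14,'pics/o4s.png',M,t)
ov('pics/top4.png','top',(320,195,372,235),14,'pics/o4t.png',M,t)
print(t)
E
```

```text
[ 0.49454569 -0.21677716  0.24842421]
[ 0.48322866 -0.21674565  0.25014017]
```

View pics/o4s.png

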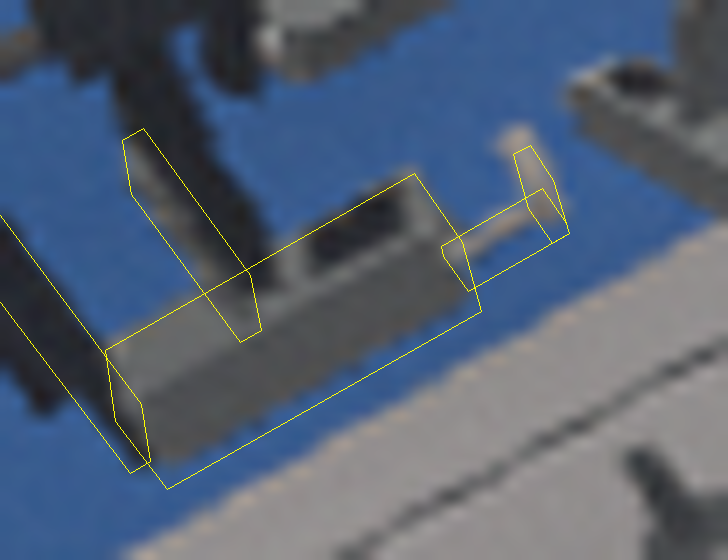

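View pics/o4t.png

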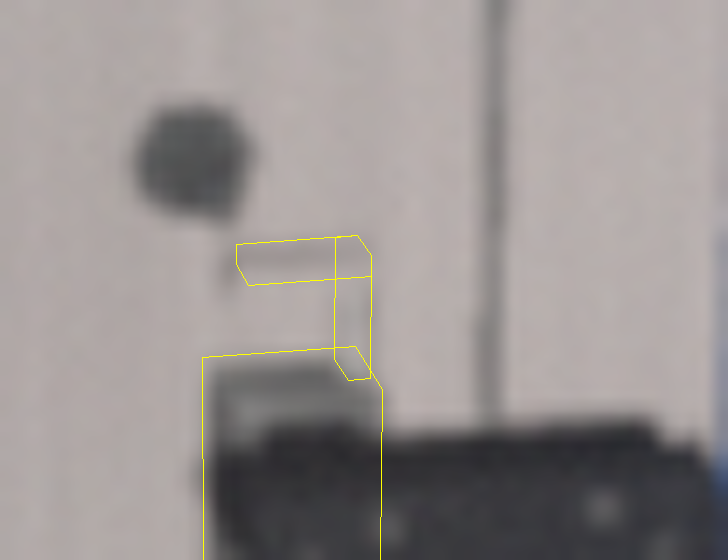

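```bash
python3 - <<'E'
from h import *
crop('pics/side4.png','pics/a.png',214,184,254,216,19)
crop('pics/top4.png','pics/b.png',328,200,356,228,20)
E
```

```text
(no output)
```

View pics/a.png

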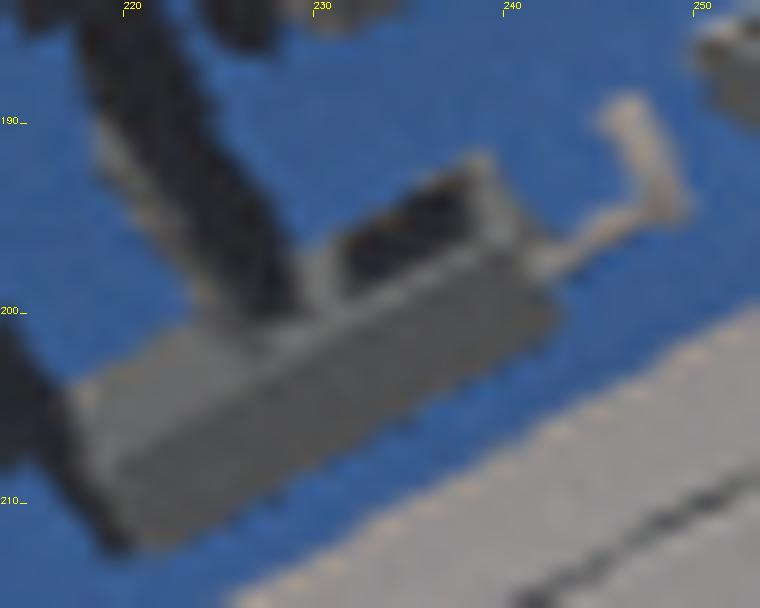

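View pics/b.png

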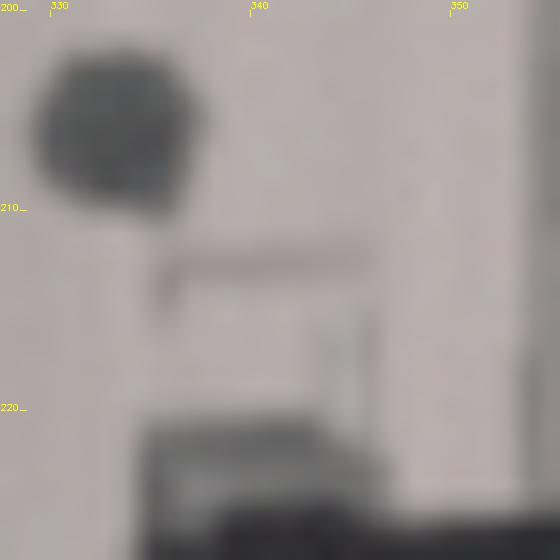

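```bash
cat > fp.py <<'E'
from ol import *
from scipy.optimize import least_squares
side=[((-7,-14,-42),(221.4,212.4)),((68,-14,-42),(243.0,199.9)),((-7,-14,-22),(219.6,207.8)),((68,-14,-22),(240.9,196.4)),((68,14,-22),(239.0,191.7)),((92,-13,-32),(249.6,194.3)),((92,13.7,-27),(246.7,188.3))]
top=[((68,14,-42),(334.65,220.5)),((68,-14,-22),(346.7,222.7)),((92,-13,-37),(346,211.8)),((92,13.7,-37),(335.2,212.3))]
def run(s,t,tp,rot,v0=[-.008,0,.0077,0,0,0]):
    M0,_=pose_from_tool(tp,rot)
    def f(v,full=False):
        M=M0@R.from_rotvec(v[3:]).as_matrix(); g=np.array(tp)+M0@v[:3]
        o=[]
        for n,L in(('side',s),('top',t)):
            if L: o.append(proj(n,np.array([a for a,_ in L])/1000@M.T+g)-[b for _,b in L])
        r=np.concatenate(o)
        return (r,M,g) if full else np.concatenate([r.ravel(),np.array(v[3:])*8])
    q=least_squares(f,v0,loss='soft_l1'); return q.x,f(q.x,True)
if __name__=='__main__':
    for s,t in((side,top),(side,[]),):
        v,(r,M,g)=run(s,t,[.4940,-.2162,.2478],[149.85,0,92.9])
        print((v[:3]*1000).round(1),np.degrees(v[3:]).round(2)); print(r.round(2).tolist()); print(g.round(4))
E
python3 fp.py
```

```text
[-6.7  1.3 11.3] [ 0.51  0.46 -1.54]
[[-0.45, 0.69], [0.55, 0.98], [-2.28, 0.45], [-0.81, -0.53], [0.04, -0.91], [-0.45, -0.09], [0.42, -0.15], [-0.3, -0.47], [0.59, -0.24], [-0.35, -0.39], [-0.06, -0.32]]
[ 0.4825 -0.2155  0.2542]
[-16.3  55.5 -21.3] [2.37 2.38 1.85]
[[0.76, -0.05], [0.7, 0.73], [-0.65, -0.02], [-0.22, -0.48], [0.06, -0.51], [-0.5, 0.02], [-0.02, 0.37]]
[ 0.4878 -0.1609  0.2212]
```

```bash
for h in 0.03 0.0; do python3 delta.py $h '{"post":[0.6053,-0.2118,0.1913],"dx":-0.0072,"dy":0.001,"dz":0.0113}'; done
```

```text
target [ 0.5188 -0.2176  0.1998] now [ 0.4945 -0.2168  0.2484] [1.4983e+02 5.0000e-02 9.2850e+01] width 0.03892759664484192
shift [ 0.0243 -0.0008 -0.0486] turn [ 0.04  0.17 -0.  ]
target [ 0.5338 -0.2169  0.1738] now [ 0.4945 -0.2168  0.2484] [1.4983e+02 5.0000e-02 9.2850e+01] width 0.03892759664484192
shift [ 0.0393 -0.0001 -0.0746] turn [ 0.04  0.17 -0.  ]
```

>>> {"op": "step_arm", "data": {
  "series": [
    {"ax": 0, "ay": 0.1, "az": 0, "x": 0.006, "y": 0, "z": -0.012, "claw": 20},
    {"ax": 0, "ay": 0.1, "az": 0, "x": 0.012, "y": -0.0005, "z": -0.024, "claw": 20},
    {"ax": 0, "ay": 0.1, "az": 0, "x": 0.018, "y": -0.0005, "z": -0.036, "claw": 20},
    {"ax": 0, "ay": 0.1, "az": 0, "x": 0.0245, "y": -0.0008, "z": -0.0485, "claw": 20},
    {"ax": 0, "ay": 0.1, "az": 0, "x": 0.0245, "y": -0.0008, "z": -0.0485, "claw": 20},
    {"ax": 0, "ay": 0.1, "az": 0, "x": 0.0245, "y": -0.0008, "z": -0.0485, "claw": 20},
    {"ax": 0, "ay": 0.1, "az": 0, "x": 0.0245, "y": -0.0008, "z": -0.0485, "claw": 20}
  ]
}}

```text
time_s: 7.5
tool_pos: [0.5181, -0.2197, 0.1993]
tool_rot: [150.0, 0.0, 92.6]
force: [-0.1, 0.5, 0.0]
grip_width: 0.0393
```

```bash
python3 - <<'E'
from ol import *
from cell import status
o=status.get_obs(); print(o['tool_pos'],o['tool_rot'],o['grip_width'])
for n in("side","top"):
    im=vision.read_camera(n); cv2.imwrite(f"pics/{n}5.png",im[:,:,::-1])
crop('pics/side5.png','pics/a5.png',218,190,268,226,15)
crop('pics/top5.png','pics/b5.png',318,190,353,220,18)
o=status.get_obs(); print(o['tool_pos'],o['tool_rot'])
E
```

```text
[ 0.5180789  -0.21972782  0.19934287] [1.49956253e+02 2.15111632e-02 9.26275458e+01] 0.03932262517145712
[ 0.51813021 -0.21974313  0.19972297] [1.49919811e+02 3.46509448e-02 9.26254020e+01]
```

View pics/a5.png

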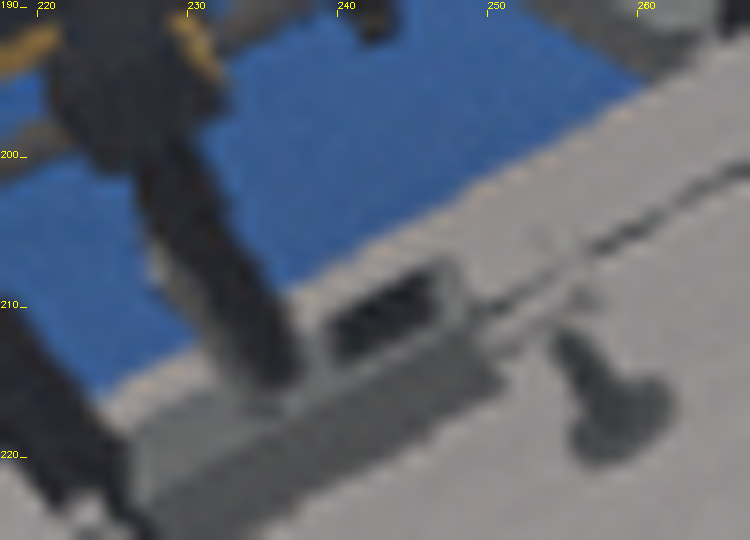

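View pics/b5.png

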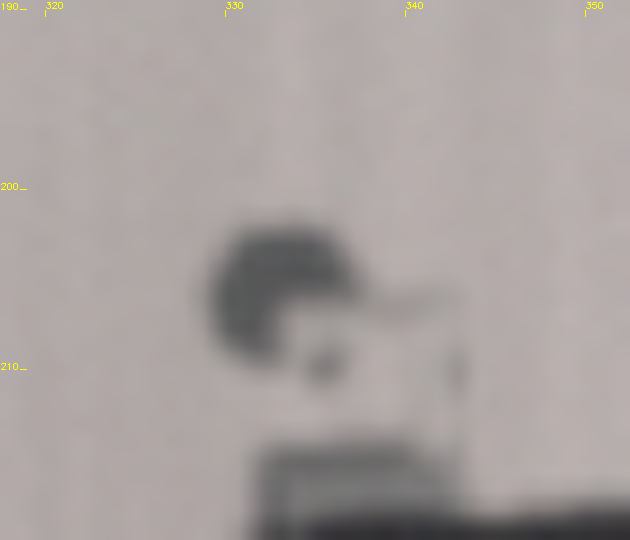

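```bash
python3 - <<'E'
from ol import *
M,t=pose_from_tool([.5181,-.2197,.1995],[149.95,0,92.63],dx=-.0072,dy=.001,dz=.0113)
H=PR[:3]+[box(88,92,-13.25,13.75,-37,-27),box(68,92,-13.25,-8.25,-37,-27),box(83,88,9.25,13.75,-37,-27)]
# post cylinder
X=R.from_euler('z',2.85,degrees=True).apply([np.cos(np.pi/6),0,.5]);N=R.from_euler('z',2.85,degrees=True).apply([-.5,0,np.cos(np.pi/6)]);Y=np.cross(N,X)
for n,src,roi,s,out in(('side','pics/side5.png',(218,190,268,226),15,'pics/o5s.png'),('top','pics/top5.png',(318,190,353,220),18,'pics/o5t.png')):
    ov(src,n,roi,s,out,M,t,H)
    im=cv2.imread(out)
    pm=np.array([.6053,-.2118,.1913])
    for z in(-.013,.013):
        c=np.array([pm+N*z+.0045*(np.cos(a)*X+np.sin(a)*Y) for a in np.linspace(0,6.28,24)])
        cv2.polylines(im,[((proj(n,c)-roi[:2]+.5)*s).astype(np.int32)],True,(0,0,255),1)
    cv2.imwrite(out,im)
E
```

```text
(no output)
```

View pics/o5s.png

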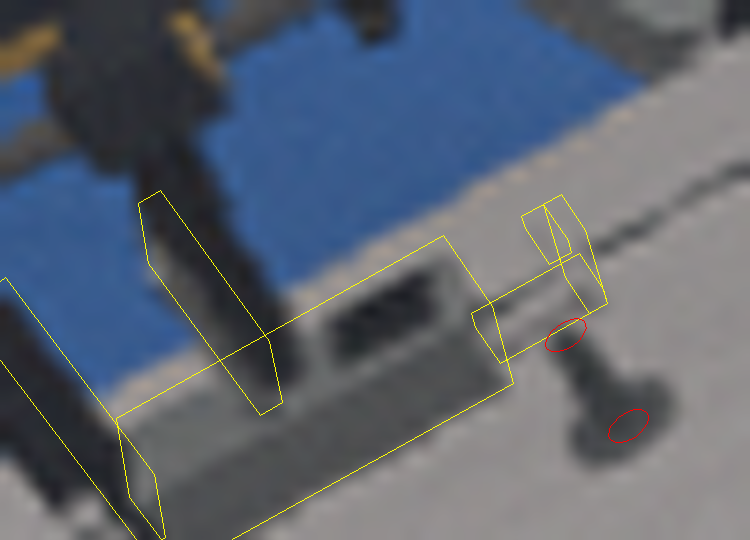

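View pics/o5t.png

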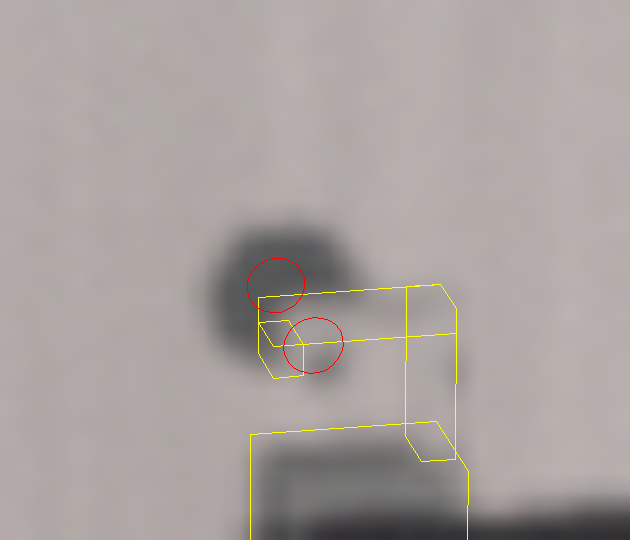

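>>> {"op": "step_arm", "data": {
  "series": [
    {"ax": 0, "ay": 0, "az": 0.2, "x": 0, "y": 0.002, "z": 0, "claw": 20},
    {"ax": 0, "ay": 0, "az": 0.2, "x": 0.0025, "y": 0.002, "z": -0.0043, "claw": 20},
    {"ax": 0, "ay": 0, "az": 0.2, "x": 0.005, "y": 0.0022, "z": -0.0087, "claw": 20},
    {"ax": 0, "ay": 0, "az": 0.2, "x": 0.0075, "y": 0.0023, "z": -0.013, "claw": 20},
    {"ax": 0, "ay": 0, "az": 0.2, "x": 0.0075, "y": 0.0023, "z": -0.013, "claw": 20},
    {"ax": 0, "ay": 0, "az": 0.2, "x": 0.0075, "y": 0.0023, "z": -0.013, "claw": 20}
  ]
}}

```text
time_s: 8.2
tool_pos: [0.5253, -0.217, 0.1855]
tool_rot: [150.0, -0.0, 92.9]
force: [1.3, 0.3, -0.7]
grip_width: 0.0393
```

```bash
python3 - <<'E'
from ol import *
from cell import status
o=status.get_obs(); print(o['tool_pos'],o['tool_rot'],o['grip_width'])
for n in("side","top"):
    im=vision.read_camera(n); cv2.imwrite(f"pics/{n}6.png",im[:,:,::-1])
crop('pics/side6.png','pics/a6.png',228,194,268,226,12)
crop('pics/top6.png','pics/b6.png',318,190,348,222,12)
a=cv2.imread('pics/a6.png');b=cv2.imread('pics/b6.png');cv2.imwrite('pics/c6.png',cv2.resize(np.hstack([a[:384],b[:384]]),(800,366)))
E
python3 delta.py 0.0 '{"post":[0.6053,-0.2118,0.1913],"dx":-0.0072,"dy":0.001,"dz":0.0113}'
```

```text
[ 0.5253388  -0.21697608  0.1854918 ] [ 1.50026866e+02 -1.20388549e-02  9.28552137e+01] 0.03933756292162209
target [ 0.5338 -0.2169  0.1738] now [ 0.5255 -0.2172  0.186 ] [1.4998e+02 1.0000e-02 9.2840e+01] width 0.03940639751178695
shift [ 0.0083  0.0003 -0.0121] turn [0.01 0.02 0.01]
```

View pics/c6.png

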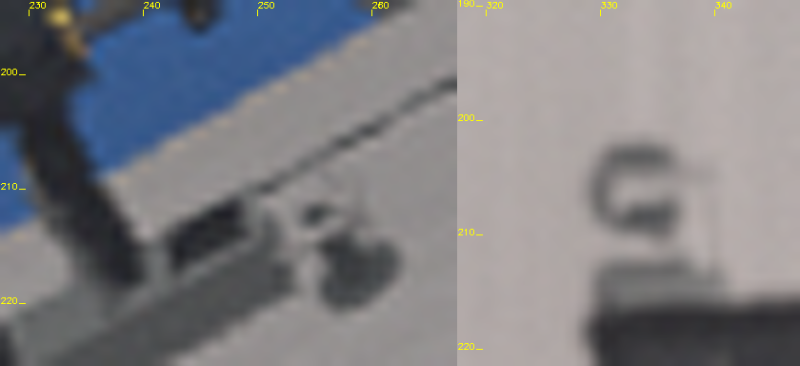

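>>> {"op": "step_arm", "data": {
  "series": [
    {"ax": 0, "ay": 0, "az": 0, "x": 0.002, "y": 0.0001, "z": -0.0032, "claw": 20},
    {"ax": 0, "ay": 0, "az": 0, "x": 0.004, "y": 0.0002, "z": -0.0065, "claw": 20},
    {"ax": 0, "ay": 0, "az": 0, "x": 0.006, "y": 0.0003, "z": -0.0098, "claw": 20},
    {"ax": 0, "ay": 0, "az": 0, "x": 0.006, "y": 0.0003, "z": -0.0098, "claw": 20},
    {"ax": 0, "ay": 0, "az": 0, "x": 0.006, "y": 0.0003, "z": -0.0098, "claw": 20}
  ]
}}

```text
time_s: 8.8
tool_pos: [0.5314, -0.2167, 0.1758]
tool_rot: [150.0, -0.0, 92.9]
force: [-0.0, -0.1, -1.1]
grip_width: 0.0396
```

```bash
python3 - <<'E'
from ol import *
from cell import status
o=status.get_obs(); print(o['tool_pos'],o['tool_rot'],o['grip_width'],o['force'])
for n in("side","top"):
    im=vision.read_camera(n); cv2.imwrite(f"pics/{n}7.png",im[:,:,::-1])
crop('pics/side7.png','pics/a6.png',228,194,268,226,12)
crop('pics/top7.png','pics/b6.png',318,190,348,222,12)
a=cv2.imread('pics/a6.png');b=cv2.imread('pics/b6.png');cv2.imwrite('pics/c7.png',cv2.resize(np.hstack([a[:384],b[:384]]),(800,366)))
E
python3 delta.py 0.0 '{"post":[0.6053,-0.2118,0.1913],"dx":-0.0072,"dy":0.001,"dz":0.0113}'
```

```text
[ 0.53136311 -0.21668494  0.17579894] [ 1.50017333e+02 -9.14437973e-03  9.28549074e+01] 0.039553961106224896 [-0.00554965 -0.12583666 -1.08201267]
target [ 0.5338 -0.2169  0.1738] now [ 0.5315 -0.2169  0.1762] [1.4998e+02 1.0000e-02 9.2840e+01] width 0.039477657383932475
shift [ 0.0023 -0.     -0.0024] turn [0.01 0.02 0.01]
```

View pics/c7.png

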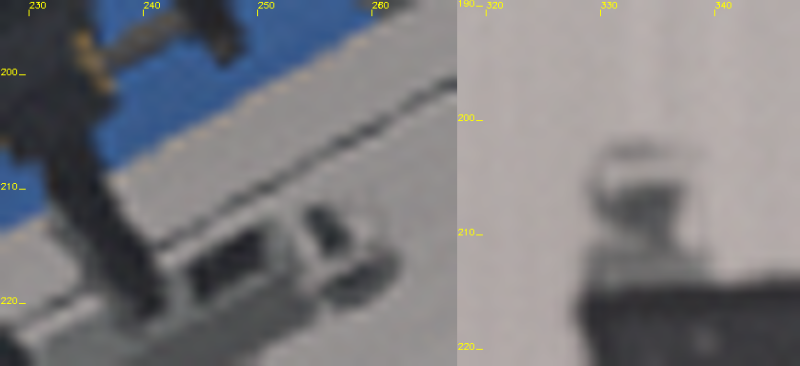

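>>> {"op": "step_arm", "data": {
  "series": [
    {"ax": 0, "ay": 0, "az": 0, "x": 0.0008, "y": 0, "z": -0.0008, "claw": 20},
    {"ax": 0, "ay": 0, "az": 0, "x": 0.0016, "y": 0, "z": -0.0016, "claw": 20},
    {"ax": 0, "ay": 0, "az": 0, "x": 0.0016, "y": 0, "z": -0.0016, "claw": 20},
    {"ax": 0, "ay": 0, "az": 0, "x": 0.0016, "y": 0, "z": -0.0016, "claw": 20}
  ]
}}

```text
time_s: 9.3
tool_pos: [0.533, -0.2168, 0.1745]
tool_rot: [150.0, -0.0, 92.8]
force: [-0.5, 0.5, -0.7]
grip_width: 0.0392
```

```bash
python3 - <<'E'
from ol import *
from cell import status
o=status.get_obs(); print(o['tool_pos'],o['tool_rot'],o['grip_width'],o['force'])
for n in("side","top"):
    im=vision.read_camera(n); cv2.imwrite(f"pics/{n}8.png",im[:,:,::-1])
M,t=pose_from_tool([.5331,-.2168,.1743],[150,0,92.85],dx=-.0072,dy=.001,dz=.0113)
H=PR[:2]+[box(88,92,-13.25,13.75,-37,-27),box(68,92,-13.25,-8.25,-37,-27),box(83,88,9.25,13.75,-37,-27)]
ov('pics/side8.png','side',(228,194,268,228),11,'pics/a.png',M,t,H)
crop('pics/side8.png','pics/b.png',228,194,268,228,11)
a=cv2.imread('pics/a.png');b=cv2.imread('pics/b.png');cv2.imwrite('pics/c8.png',cv2.resize(np.hstack([a,b]),(800,340)))
E
```

```text
[ 0.53299928 -0.21675278  0.17449976] [ 1.49991074e+02 -2.55877946e-04  9.28498732e+01] 0.039206631974721844 [-0.47926876  0.49600984 -0.67284833]
```

View pics/c8.png

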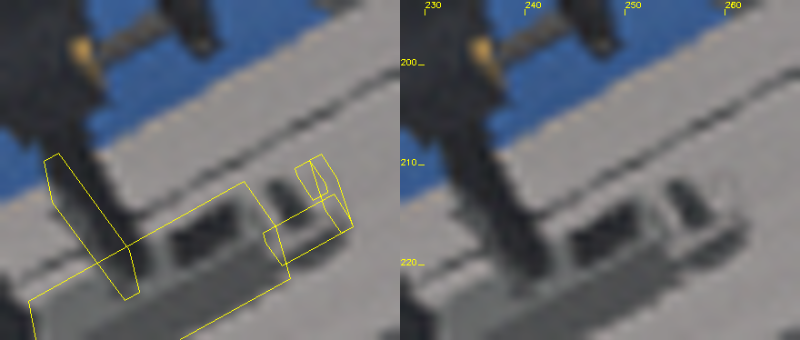

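>>> {"op": "step_arm", "data": {
  "series": [
    {"ax": 0, "ay": 0, "az": 0, "x": 0, "y": 0, "z": 0, "claw": 45},
    {"ax": 0, "ay": 0, "az": 0, "x": 0, "y": 0, "z": 0, "claw": 48},
    {"ax": 0, "ay": 0, "az": 0, "x": 0, "y": 0, "z": 0, "claw": 51},
    {"ax": 0, "ay": 0, "az": 0, "x": 0, "y": 0, "z": 0, "claw": 54},
    {"ax": 0, "ay": 0, "az": 0, "x": 0, "y": 0, "z": 0, "claw": 57},
    {"ax": 0, "ay": 0, "az": 0, "x": 0, "y": 0, "z": 0, "claw": 60},
    {"ax": 0, "ay": 0, "az": 0, "x": 0, "y": 0, "z": 0, "claw": 65},
    {"ax": 0, "ay": 0, "az": 0, "x": 0, "y": 0, "z": 0, "claw": 72},
    {"ax": 0, "ay": 0, "az": 0, "x": 0, "y": 0, "z": 0, "claw": 80},
    {"ax": 0, "ay": 0, "az": 0, "x": 0, "y": 0, "z": 0, "claw": 80}
  ]
}}

```text
time_s: 10.4
tool_pos: [0.533, -0.2169, 0.1746]
tool_rot: [150.0, 0.0, 92.8]
force: [0.5, -0.1, 0.4]
grip_width: 0.0674
```

```bash
python3 - <<'E'
from ol import *
from cell import status
o=status.get_obs(); print(o['tool_pos'],o['tool_rot'],o['grip_width'],o['force'])
for n in("side","top"):
    im=vision.read_camera(n); cv2.imwrite(f"pics/{n}9.png",im[:,:,::-1])
crop('pics/side9.png','pics/a9.png',205,180,275,240,10)
E
```

```text
[ 0.53297671 -0.21686131  0.17456124] [1.49986751e+02 5.26962055e-03 9.28433612e+01] 0.06742263155711328 [ 0.53047051 -0.11699961  0.36493926]
```

View pics/a9.png

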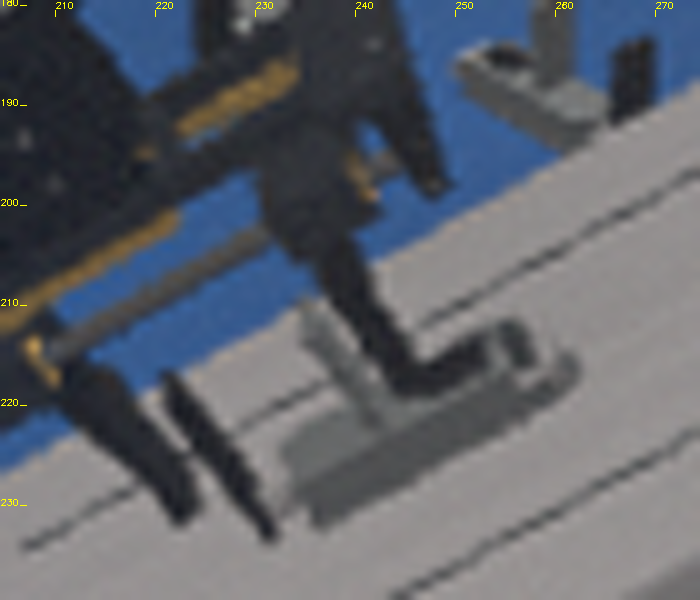

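>>> {"op": "step_arm", "data": {
  "series": [
    {"ax": 0, "ay": 0, "az": 0, "x": -0.003, "y": 0, "z": 0.0052, "claw": 85},
    {"ax": 0, "ay": 0, "az": 0, "x": -0.0075, "y": -0.0004, "z": 0.013, "claw": 85},
    {"ax": 0, "ay": 0, "az": 0, "x": -0.0125, "y": -0.0006, "z": 0.0217, "claw": 85},
    {"ax": 0, "ay": 0, "az": 0, "x": -0.02, "y": -0.001, "z": 0.0346, "claw": 85},
    {"ax": 0, "ay": 0, "az": 0, "x": -0.0275, "y": -0.0014, "z": 0.0476, "claw": 85},
    {"ax": 0, "ay": 0, "az": 0, "x": -0.035, "y": -0.0017, "z": 0.0606, "claw": 85},
    {"ax": 0, "ay": 0, "az": 0, "x": -0.0425, "y": -0.002, "z": 0.0736, "claw": 85},
    {"ax": 0, "ay": 0, "az": 0, "x": -0.0425, "y": -0.002, "z": 0.0736, "claw": 85},
    {"ax": 0, "ay": 0, "az": 0, "x": -0.0425, "y": -0.002, "z": 0.0736, "claw": 85}
  ]
}}

```text
time_s: 11.4
tool_pos: [0.4905, -0.219, 0.2488]
tool_rot: [149.9, 0.0, 92.8]
force: [0.5, 0.5, -0.6]
grip_width: 0.0738
```

```bash
python3 - <<'E'
from ol import *
from cell import status
o=status.get_obs(); print(o['tool_pos'],o['tool_rot'],o['grip_width'],o['force'])
for n in("side","top"):
    im=vision.read_camera(n); cv2.imwrite(f"pics/{n}10.png",im[:,:,::-1])
crop('pics/side10.png','pics/a10.png',215,190,275,240,12)
crop('pics/top10.png','pics/b10.png',300,190,365,260,8)
E
```

```text
[ 0.49050617 -0.21899531  0.24882171] [1.49915514e+02 4.17472267e-02 9.28305800e+01] 0.07378547181286657 [ 0.51161329  0.53310086 -0.62109148]
```

View pics/a10.png

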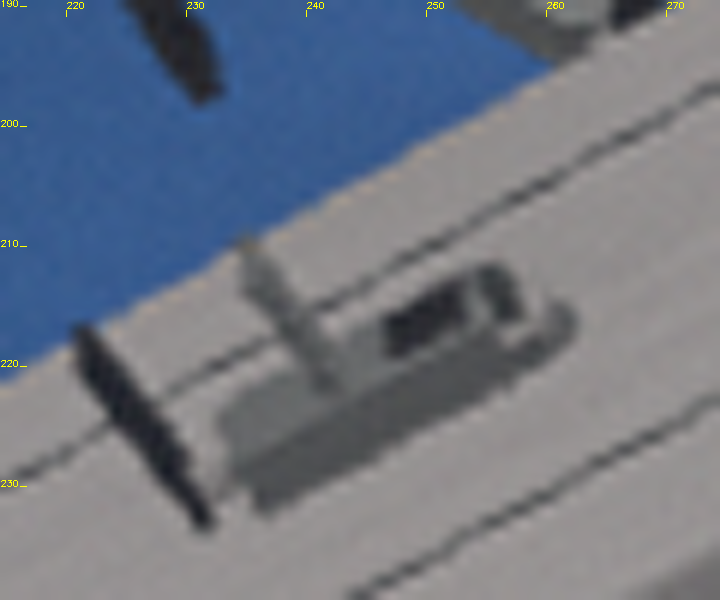

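View pics/b10.png

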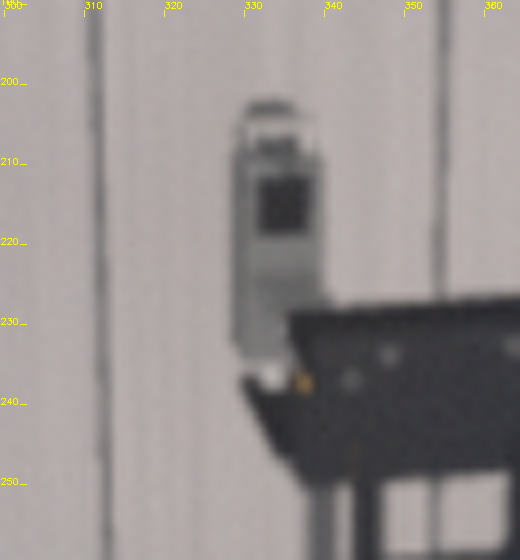

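```bash
python3 - <<'E'
from ol import *
from tgt import target
tcp,Rt,lg=target(post=(.6053,-.2118,.1913),px=.0725,py=.0005,pz=-.029)
X=Rt[:,1];N=-Rt[:,2];M=np.stack([X,np.cross(N,X),N],1)
H=LOG[:2]+[box(-23,-18,-11,11,-36,20),box(77,81,-13.25,13.75,-37,-27),box(68,81,-13.25,-8.25,-37,-27)]
ov('pics/side10.png','side',(215,190,275,240),8,'pics/a.png',M,lg,H)
ov('pics/top10.png','top',(310,195,355,245),8,'pics/b.png',M,lg,H)
a=cv2.imread('pics/a.png');b=cv2.imread('pics/b.png');cv2.imwrite('pics/c10.png',np.hstack([a,b])[:, :800])
E
```

```text
(no output)
```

View pics/c10.png

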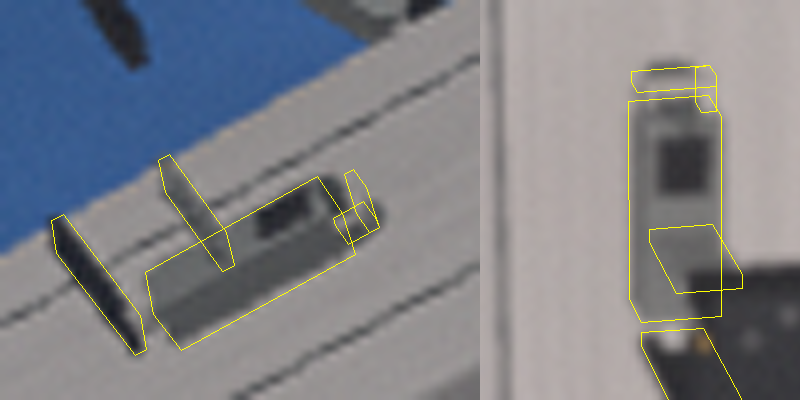

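```bash
python3 - <<'E'
from h import *
from cell import status, workorder
ims=[vision.read_camera("side") for _ in range(3)]
o=cv2.imread('pics/side10.png')[:,:,::-1]
r=(slice(205,240),slice(215,270))
print([np.abs(i[r].astype(int)-o[r]).mean().round(2) for i in ims], status.get_obs()['force'].round(1))
b=cv2.imread('pics/side0.png')[:,:,::-1]; r=(slice(295,345),slice(245,300)); print('bowl',np.abs(ims[0][r].astype(int)-b[r]).mean()); r=(slice(105,175),slice(232,255)); print('bottle',np.abs(ims[0][r].astype(int)-b[r]).mean()); r=(slice(185,230),slice(285,300)); print('funnel',np.abs(ims[0][r].astype(int)-b[r]).mean())
print(workorder.sign_off())
E
```

```text
[np.float64(1.47), np.float64(1.41), np.float64(1.45)] [ 0.2 -0.8  1. ]
bowl 3.200848484848485
bottle 3.1006211180124224
funnel 3.1639506172839504
the job is handed in; nothing more can be done
None
```

The logger is clipped on the post, lying flat on the sloping face and pointing straight up the slope. I handed the job in at about 11.7 s of the 48 s allowed; sign-off gave no verdict.

**What I did:**
- I took the logger nearest the base, at top-view pixel (184, 246).
- I squeezed its paddles to about 39 mm at 25 N and lifted it with the hook out.
- I tilted it 30° over the filler, lowered the hook round the post, opened the jaws slowly and backed off along the post's direction.

**Last checks:**
- **Clip:** an outline drawn for the clipped position (5 mm plunger travel, underside on the face) matched both final pictures to about a pixel. The post was between the crossbar and the housing.
- **At rest:** the final pictures did not differ beyond image noise. The jaws were clear and the wrist force was about 1 N.
- **Bystanders:** the bottle, bowl and funnel were in the same place in the side picture as at the start.

**What disagreed:**
- The first approach over the filler stopped short because joint 2 reached its limit, so I came in lower.
- After the lift, the logger sat about 4 mm higher in the jaws than the grasp height implied, so I corrected from the pictures.
- Before the final lowering I shifted the hook 2 mm to the left.

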